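Fit the devices on a control panel's mounting rail

TASK

Fit out the small control panel that lies on the bench: put the devices on its mounting rail in one close row in wiring order, beginning at the grey terminal blocks - the circuit breaker right beside the terminals, then the power supply, then the relay socket, so that the power supply stands between breaker and socket - and plug the relay into the top of the socket. Each device must sit fully down over the rail, square to it, with no gap in the row (terminals included) wider than about a centimetre. Leave the jar, the screwdriver and the white carton where they are.

Things in the scene. Friction and masses are not known exactly. Their poses are not given: they have to be found in the camera images.
- rail_mid (a point): Mid-top of the fixed steel top-hat rail on the panel: 35 mm across (x), 290 mm long (y), top 10.5 mm above the bench (z up). Its plate, 3 mm thick, spans x -65..100, y -160..160 mm; a grey slotted duct at x 63..94 is 43 mm high. The terminals sit near one end (y +118 or -118, it varies), a small grey end clamp (10 mm along y, 34 mm tall) at the other. Loose devices straddle the rail, their x across it.
- terminals_center (a point): Centre of the fixed group of seven thin terminal blocks (six grey, one green) on the rail: 46 mm across the rail (x), 42 mm along it (y), 40 mm tall from the rail's top. Axes parallel to the rail's. The row goes on the side facing the rail's middle. For all three rail devices: the channel under the foot is 43 mm wide (x), 5 mm deep, runs along y; either way round is right.
- breaker_center (a point): Centre of the loose two-pole breaker, light grey, wide black toggle on top: 88 (x) x 36 (y) mm, upright (z), 0.22 kg. Point 35 mm above its underside, 30 mm above the rail's top when seated. Shoulders at the x ends 42 mm up; nose, 45 mm in x, full width in y, up to 70 mm (toggle to 80): grip the nose across its 45 mm from above. Foot channel: see terminals.
- psu_center (a point): Centre of the loose rail power supply, mid grey, vent slots on top: 88 (x) x 54 (y) mm, upright (z), 0.25 kg. Point 34 mm above its underside, 29 mm above the rail's top when seated. Shoulders at the x ends 42 mm up; nose, 45 mm in x, full width in y, up to 68 mm: grip it across the 45 mm from above. Foot channel: see terminals.
- socket_center (a point): Centre of the loose relay socket, dark, low: 76 (x) x 30 (y) mm, 48 tall, upright (z), 0.07 kg. Point 24 mm above its underside, 19 mm above the rail's top when seated. Shoulders at the x ends 18 mm up; tower, 45 mm in x, 30 in y, to the top: grip it across the 45 mm from above. In its top an open well 30 (x) x 22 (y) mm, 6 deep, centred. Foot channel: see terminals.
- relay_center (a point): Centre of the loose plug-in relay, a small upright block, dark base, pale case, on its pins: 28 (x) x 21 (y) x 43 mm, 0.04 kg. Point 21.5 mm above the pin tips. Pins: lowest 7 mm, 24 (x) x 16 (y) mm over all. Grip across the 28 mm from above. In the well its x lies along the socket's x (either way round); fully in, the point is 39.5 mm above the socket's. No latch, no push needed.
- jar_center (a point): Centre of a small pale jar with black lid, 38 mm in diameter, 42 mm tall, standing loose on the bench. Not to be moved.
- screwdriver_grip (a point): Middle of the handle of a dark-handled screwdriver, 190 mm long, lying loose on the bench, its blade pointing along +x of this point. Not to be moved.
- carton_center (a point): Centre of a white carton 90 x 130 x 50 mm (x, y, z), standing loose on the bench at the left. Not to be moved.
There are look-alikes about, which are no part of the job. Leave any pink look-alike of the part that bears socket_center alone.

How it is judged (in metres and radians):
At the end, for the whole second after the job is handed in: Breaker, supply, socket seated on the rail (height 3 mm, across 7 mm, upright 0.08 rad, square 0.15 rad), in that order from the terminals, gaps under 12 mm; relay in the socket's well (6 mm, height 3 mm, upright 0.1 rad, turned under 0.3 rad); all at rest (x of breaker_center in the frame of rail_mid between -0.007 and 0.007 m and z of breaker_center in the frame of rail_mid between 0.027 and 0.033 m and angle between each of breaker_center, psu_center, socket_center's own z axis and vertical below 0.08 rad and angle between the x axis of each of breaker_center, psu_center, socket_center and the x axis of rail_mid, either way round below 0.15 rad and linear speed of each of breaker, psu, socket, relay below 0.01 m/s and x of psu_center in the frame of rail_mid between -0.007 and 0.007 m and z of psu_center in the frame of rail_mid between 0.026 and 0.032 m and x of socket_center in the frame of rail_mid between -0.007 and 0.007 m and z of socket_center in the frame of rail_mid between 0.016 and 0.022 m and horizontal distance between terminals_center and breaker_center below 0.051 m and horizontal distance between breaker_center and psu_center below 0.057 m and horizontal distance between psu_center and socket_center below 0.054 m and x of relay_center in the frame of socket_center between -0.006 and 0.006 m and y of relay_center in the frame of socket_center between -0.006 and 0.006 m and z of relay_center in the frame of socket_center between 0.0365 and 0.0425 m and angle between relay_center's own z axis and vertical below 0.1 rad and angle between the x axis of relay_center and the x axis of socket_center, either way round below 0.3 rad); the robot touches nothing.
It fails at once if the small jar is shifted by more than 25 mm (distance of jar_center from where it was at the start of the episode above 0.025 m).
It fails at once if the screwdriver is shifted by more than 25 mm (distance of screwdriver_grip from where it was at the start of the episode above 0.025 m).
It fails at once if the white carton is shifted by more than 25 mm (distance of carton_center from where it was at the start of the episode above 0.025 m).
It also fails if it takes over 102 s, if anything falls off the work surface, if the arm or the gripper's body presses on something with over 40 N, if the wrist force passes 120 N, or if a joint passes its speed limit or range.

ROBOT

A 7-joint arm with a two-finger parallel gripper is mounted at the origin on the work surface. World frame = base frame: x ahead of the robot, y to its left, z up, the work surface at z = 0. Lengths are in mm, angles in rad, forces in N, time in s.
With the tool pointing down it reaches from about 425 to 950 mm from the base axis. Payload 16.7 kg.
Tool frame: the origin (TCP) lies on the centre line of the jaws, within the pads' length; the fingertips stand 25 mm ahead of it and the grasp point (between the pads) lies 6 mm ahead of it (env.tip_reach is the x of the fingertips in the tool frame, in mm); x points along the fingers, z is the direction in which the jaws open and shut, and the axes are right-handed (so a half turn about x gives the same grasp; the last joint's range is limited). The gripper opens to 94 mm and grips with 3 to 60 N. Pads are 16 mm wide; open, the fingers measure 119 mm over their backs; the gripper's body (75 mm by 177 mm) begins 78 mm behind the grasp point.
Start: joints at [-1.383, 0.426, 0.074, 1.606, -0.034, 1.111, -0.067], TCP at [223.07, 637.037, 230.467] pointing down, gripper open.
Joint ranges: [-2.85, 2.85], [-0.5, 2.14], [-1.23, 1.37], [0.21, 2.46], [-1.02, 4.16], [0.16, 2.05], [-2.73, 2.73]. Speed limits (rad/s): [1.89, 1.89, 2.39, 2.39, 3.01, 3.01, 3.01].

INTERFACE

Orientations are given as a unit quaternion [w, x, y, z].
In Python, from rig import env gives the robot as it stands.
- The arm moves only by the tool servo_tool, never from a script. Its argument "steps" is one flat list of numbers, 6 for each row, row after row: the shift along the tool's x, y, z in cm, then the turn, a rotation vector about the tool's x, y, z in rad. A call has 1 to 12 rows; each row shifts and turns the commanded pose from where the row before left it, along the tool's axes as they then stand; what a row does not reach is not made up. A row lasts 1/10 s, in which the tool goes at most 50 mm and 8.59 degrees, less where a joint would pass 70% of its speed; a pose out of reach is approached as far as the arm can. A call is refused whole if a number of a shift passes 5 or a number of a turn 0.15, either way. A call with a gripper value outside its range is refused whole. "fingers" is the gripper's target within -1 to 1 (fully open at 1, half-way at 0, shut at -1), set as the call begins (left out, the last holds). The fingers move at their own pace and stop on an object; "newtons" is the grip in N (left out, the last holds). Time passes only in rows, so rows that do not move let the fingers close. It gives the time, the measured TCP pose, the force and the opening at its end, in the units of the state.
- env.read_state(): the state, without advancing time (a new reading comes with each control period).
- env.grab_frame(name): name is "scene" or "top" or "wrist"; returns a dict with "pixels" (420x560x3 uint8, red, green, blue), "fx", "fy", "cx", "cy" (pixels), "k1" (the pictures are not rectified: a ray, as slopes to the right and down, at radius r is drawn at 1 + k1 r^2 times it, then the intrinsics apply), "cam_to_world" (4x4, takes a point from camera to world coordinates). Camera axes: x right, y down, z forward; pixel columns grow to the right and rows downward; lengths in mm; the calibration is good to about 2 mm. A picture is of the moment at which its call begins. There is no depth.
- env.finish_job(): hands the job in, once; it reports no verdict.
The state is a dict: "time": time; "joint_positions": joint angles; "joint_velocities": joint speeds; "tau": joint torques, N m; "eef_pos": TCP position; "ee_rot": TCP orientation; "ft_force": force on the tool from outside, world axes, zero at the start; "ft_torque": the same for the moment, N m; "finger_gap": opening from 0.0 (shut) to 1.0 (fully open).
Only numpy, scipy, OpenCV 4.12 (cv2) and the standard library are available. Lean on these libraries where they do the work, as an engineer would, in place of code of your own. Each camera call takes 0.05 s, during which the arm holds its last target.

## Working session

There is one attempt and no reset: what is moved stays moved. The work goes in short steps, Python scripts to look and compute and a tool call to move; the robot and the scene stay as the last step left them, time stands still between calls to the robot, and variables do not carry over. Pictures are saved under pics/ and viewed, and the job is handed in when it is done.

Besides the shell and the picture viewer there is one more tool, called after "Call:" by a JSON object that holds its "api" and its "payload", one argument or row to a line. servo_tool: Moves the arm, as the interface text tells. Its arguments: {"type":"object","properties":{"steps":{"type":"array","items":{"type":"number"}},"fingers":{"type":"number"},"newtons":{"type":"number"}},"required":["steps"]}

```bash
ls; mkdir -p pics
python3 - <<'E'
from rig import env
import cv2
for n in ["scene","top","wrist"]:
    f=env.grab_frame(n)
    cv2.imwrite(f"pics/{n}0.png",f["pixels"][:,:,::-1])
    import pickle; pickle.dump(f,open(f"pics/{n}0.pkl","wb"))
    print(n,f["fx"],f["fy"],f["cx"],f["cy"],f["k1"]);print(f["cam_to_world"].round(3) if hasattr(f["cam_to_world"],'round') else f["cam_to_world"])
print(env.read_state())
E
```

```text
pics
scene 495.15639058861035 495.15639058861035 279.05706437444087 212.99567764770538 0.05073753439256506
[[ 5.51000e-01  5.40000e-01 -6.36000e-01  1.23773e+03]
 [ 8.34000e-01 -3.60000e-01  4.18000e-01 -4.40017e+02]
 [-3.00000e-03 -7.61000e-01 -6.49000e-01  7.97632e+02]
 [ 0.00000e+00  0.00000e+00  0.00000e+00  1.00000e+00]]
top 435.053392418978 435.053392418978 285.33269400434517 210.2497998086143 -0.1358253749467351
[[ 1.800000e-02 -9.920000e-01  1.230000e-01  4.015020e+02]
 [-1.000000e+00 -1.600000e-02  1.700000e-02  2.372000e+01]
 [-1.500000e-02 -1.230000e-01 -9.920000e-01  1.068365e+03]
 [ 0.000000e+00  0.000000e+00  0.000000e+00  1.000000e+00]]
wrist 294.80454482288144 294.80454482288144 277.3671073900928 214.88770878749975 0.012364850470281455
[[ 3.30000e-01  9.12000e-01  2.43000e-01  1.52864e+02]
 [ 9.44000e-01 -3.19000e-01 -8.60000e-02  6.62308e+02]
 [-1.00000e-03  2.58000e-01 -9.66000e-01  3.84175e+02]
 [ 0.00000e+00  0.00000e+00  0.00000e+00  1.00000e+00]]
{'time': 0.15, 'joint_positions': array([-1.38346788,  0.4266037 ,  0.07385386,  1.60643075, -0.03409744,
        1.11082262, -0.06709207]), 'joint_velocities': array([-0.0005199 , -0.00047795,  0.00134179, -0.00090272, -0.00033151,
        0.00017368,  0.00073733]), 'tau': array([ 4.48049483e-03, -9.36272335e+01,  3.66928652e+00, -4.54422462e+01,
       -4.87906043e-02,  1.77893182e-02,  1.84313876e-04]), 'eef_pos': array([223.00111328, 636.7691995 , 229.93906945]), 'ee_rot': array([ 0.57646386, -0.40933493,  0.57701518,  0.40888608]), 'ft_force': array([-0.38899989,  0.63518879,  0.55118921]), 'ft_torque': array([-0.03414276, -0.03040671, -0.02719484]), 'finger_gap': 1.0017366972998596}
```

View pics/top0.png

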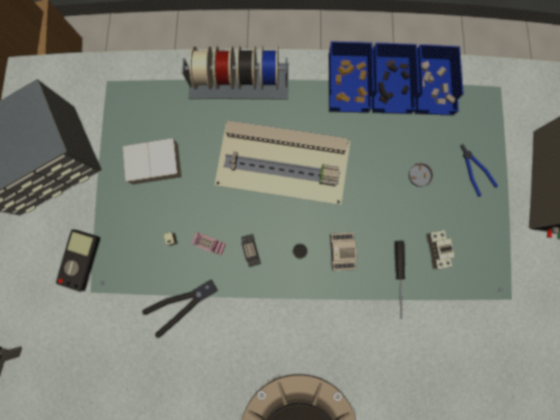

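View pics/scene0.png

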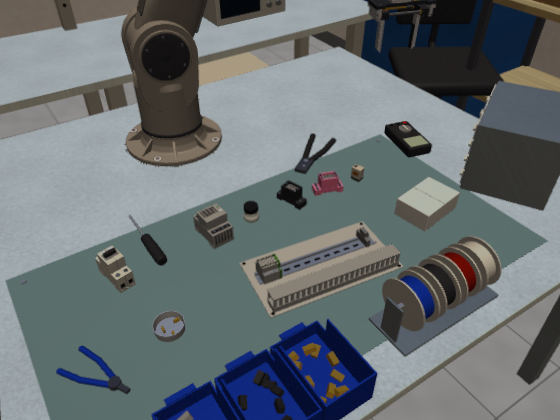

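View pics/wrist0.png

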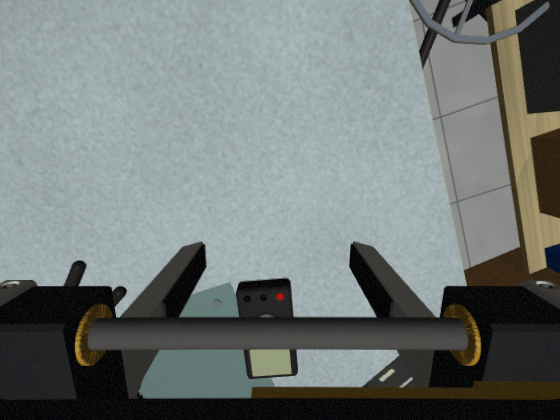

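```bash
cat > h.py <<'E'
import numpy as np, cv2, pickle
from scipy.spatial.transform import Rotation as R
def ray(f,u,v):
    p=np.array([[(u-f["cx"])/f["fx"],(v-f["cy"])/f["fy"]]],float)[0]
    q=p.copy()
    for _ in range(30): q=p/(1+f["k1"]*(q@q))
    T=np.array(f["cam_to_world"]); d=T[:3,:3]@np.array([q[0],q[1],1.]); return T[:3,3],d
def onz(f,u,v,z):
    o,d=ray(f,u,v); return o+d*(z-o[2])/d[2]
def proj(f,P):
    T=np.array(f["cam_to_world"]); c=T[:3,:3].T@(np.array(P,float)-T[:3,3]); s=c[:2]/c[2]; s=s*(1+f["k1"]*(s@s))
    return np.array([s[0]*f["fx"]+f["cx"],s[1]*f["fy"]+f["cy"]])
def load(n): return pickle.load(open(f"pics/{n}.pkl","rb"))
def grab(name,tag):
    from rig import env
    f=env.grab_frame(name); pickle.dump(f,open(f"pics/{tag}.pkl","wb")); cv2.imwrite(f"pics/{tag}.png",f["pixels"][:,:,::-1]); return f
def crop(f,x0,y0,x1,y1,s,out):
    im=f["pixels"][y0:y1,x0:x1,::-1]; cv2.imwrite(f"pics/{out}.png",cv2.resize(im,None,fx=s,fy=s,interpolation=cv2.INTER_CUBIC))
def quat(q): return R.from_quat([q[1],q[2],q[3],q[0]])
def st():
    from rig import env
    s=env.read_state(); r=quat(s["ee_rot"]).as_matrix()
    print("t",round(s["time"],2),"pos",s["eef_pos"].round(1),"gap",round(s["finger_gap"],3),"F",s["ft_force"].round(1)); print("R",r.round(3).tolist()); print("q",s["joint_positions"].round(2)); return s
def delta(P,yaw,s=None):
    """cm shift in tool axes and turn about tool axes to reach TCP pos P with tool down, jaws axis (tool z) at world yaw (mod pi)"""
    from rig import env
    s=s or env.read_state(); r=quat(s["ee_rot"]).as_matrix()
    best=None
    for k in (0,np.pi):
        a=yaw+k; z=np.array([np.cos(a),np.sin(a),0]); x=np.array([0,0,-1.]); y=np.cross(z,x); G=np.stack([x,y,z],1)
        rv=R.from_matrix(r.T@G).as_rotvec()
        if best is None or np.linalg.norm(rv)<np.linalg.norm(best): best=rv
    sh=r.T@(np.array(P)-s["eef_pos"])/10
    print("shift cm (tool)",sh.round(2),"turn",best.round(3)); return sh,best
E
python3 - <<'E'
from h import *
f=load("top0")
crop(f,140,110,480,310,2.3,"topcrop")
for n,u,v,z in [("relay",169,239,30),("pink",210,243,30),("sock",251,250,40),("jar",300,251,42),("psu",343,251,60),("scr",400,260,15),("brk",441,250,60),("term",330,175,40),("endc",232,160,40),("carton",150,160,50)]:
    print(n,onz(f,u,v,z).round(0))
for P in [(40,150)]: print(onz(f,40,150,200).round(0))
st()
E
```

```text
relay [456. 322.  30.]
pink [448. 221.  30.]
sock [433. 121.  40.]
jar [433.   5.  42.]
psu [434. -94.  60.]
scr [ 415. -238.   15.]
brk [ 439. -325.   60.]
term [616. -65.  40.]
endc [650. 173.  40.]
carton [646. 374.  50.]
[633. 575. 200.]
t 0.15 pos [223.  636.8 229.9] gap 1.002 F [-0.4  0.6  0.6]
R [[-0.0, -0.944, 0.331], [-0.001, 0.331, 0.944], [-1.0, -0.0, -0.001]]
q [-1.38  0.43  0.07  1.61 -0.03  1.11 -0.07]
```

View pics/topcrop.png

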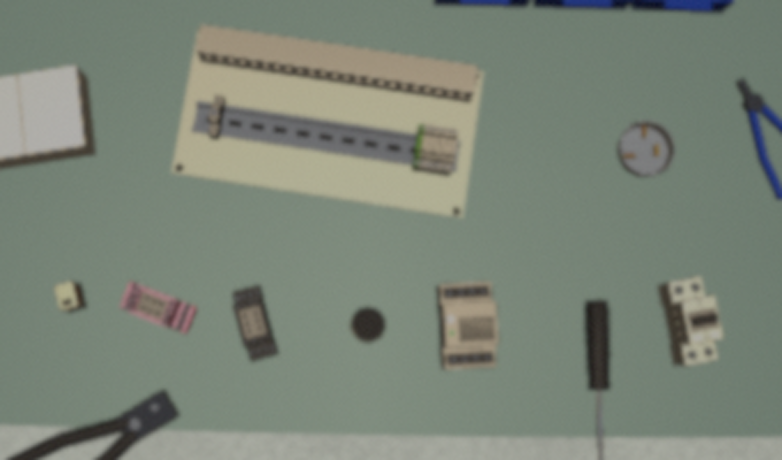

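```bash
cat >> h.py <<'E'
def toolT(P,yaw):
    z=np.array([np.cos(yaw),np.sin(yaw),0]); x=np.array([0,0,-1.]); y=np.cross(z,x); T=np.eye(4); T[:3,:3]=np.stack([x,y,z],1); T[:3,3]=P; return T
def plan(P,yaw,s=None,turn_first=False,n=None,flip=None):
    """print rows from current pose to tool-down pose; straight line, rotation spread"""
    from rig import env
    s=s or env.read_state(); r0=quat(s["ee_rot"]).as_matrix(); p0=np.array(s["eef_pos"])
    best=None
    for k in ((0,np.pi) if flip is None else (flip*np.pi,)):
        G=toolT(P,yaw+k)[:3,:3]; rv=R.from_matrix(r0.T@G).as_rotvec()
        if best is None or np.linalg.norm(rv)<np.linalg.norm(best): best=rv
    n=n or max(1,int(np.ceil(np.linalg.norm(best)/0.145)),int(np.ceil(np.linalg.norm(np.array(P)-p0)/48)))
    step=R.from_rotvec(best/n); r=R.from_matrix(r0); out=[]
    for i in range(n):
        sh=r.as_matrix().T@((np.array(P)-p0)/n/10)
        out.append(np.r_[sh,best/n]); r=r*step
    print("rows",n)
    for o in out: print(", ".join(f"{v:.2f}" if i<3 else f"{v:.3f}" for i,v in enumerate(o)),",")
E
python3 - <<'E'
from h import *
f=load("wrist0"); 
from rig import env
s=env.read_state()
T=np.eye(4);T[:3,:3]=quat(s["ee_rot"]).as_matrix();T[:3,3]=s["eef_pos"]
C=np.linalg.inv(T)@f["cam_to_world"]; print(C.round(3)); np.save("C.npy",C)
for h in (200,300,):
  for dy in (-60,0,60,100,150):
    g=dict(f); g["cam_to_world"]=toolT([450,0,h],0)@C; print(h,dy,proj(g,[450,dy,50]).round(0),proj(g,[500,dy,50]).round(0))
plan([440,270,260],0)
E
```

```text
[[   0.      -0.258    0.966 -154.242]
 [   0.      -0.966   -0.258   74.626]
 [   1.       0.      -0.       0.768]
 [   0.       0.       0.       1.   ]]
200 -60 [277. 261.] [322. 261.]
200 0 [277. 209.] [324. 209.]
200 60 [277. 151.] [326. 151.]
200 100 [277. 109.] [328. 109.]
200 150 [277.  52.] [331.  52.]
300 -60 [277. 233.] [312. 233.]
300 0 [277. 192.] [313. 192.]
300 60 [277. 147.] [314. 147.]
300 100 [277. 116.] [315. 116.]
300 150 [277.  74.] [317.  74.]
rows 9
-0.33, -3.62, -3.05, 0.137, -0.000, 0.000 ,
-0.33, -4.01, -2.53, 0.137, -0.000, 0.000 ,
-0.33, -4.31, -1.95, 0.137, -0.000, 0.000 ,
-0.33, -4.54, -1.35, 0.137, -0.000, 0.000 ,
-0.33, -4.68, -0.71, 0.137, -0.000, 0.000 ,
-0.33, -4.73, -0.07, 0.137, -0.000, 0.000 ,
-0.33, -4.70, 0.58, 0.137, -0.000, 0.000 ,
-0.33, -4.58, 1.22, 0.137, -0.000, 0.000 ,
-0.33, -4.37, 1.83, 0.137, -0.000, 0.000 ,
```

Call:
{"api": "servo_tool", "payload": {
  "steps": [-0.3,-3.6,-3.0,0.137,0,0,-0.3,-4.0,-2.5,0.137,0,0,-0.3,-4.3,-1.9,0.137,0,0,-0.3,-4.5,-1.3,0.137,0,0,-0.3,-4.7,-0.7,0.137,0,0,-0.3,-4.7,-0.1,0.137,0,0,-0.3,-4.7,0.6,0.137,0,0,-0.3,-4.6,1.2,0.137,0,0,-0.3,-4.4,1.8,0.137,0,0]
}}

```text
time: 1.05
eef_pos: [440.6, 269.9, 257.7]
ee_rot: [0.707, 0.002, 0.707, -0.002]
ft_force: [1.0, -0.1, -1.1]
finger_gap: 0.999
```

Run:
```python
from h import *
st()
f=grab("wrist","w1"); st()
```

```text
t 1.05 pos [440.6 269.9 257.7] gap 0.999 F [ 1.  -0.1 -1.1]
R [[-0.0, 0.005, 1.0], [0.0, 1.0, -0.005], [-1.0, 0.0, -0.0]]
q [-1.08  0.14  0.46  1.95 -0.07  1.07 -0.6 ]
t 1.1 pos [444.5 262.9 258.4] gap 0.998 F [ 3.9 -9.   0. ]
R [[0.002, 0.021, 1.0], [-0.001, 1.0, -0.021], [-1.0, -0.001, 0.002]]
q [-1.08  0.14  0.47  1.95 -0.07  1.07 -0.6 ]
```

View pics/w1.png

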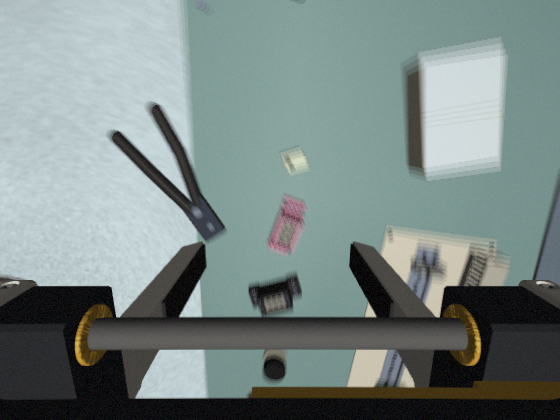

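Call:
{"api": "servo_tool", "payload": {
  "steps": [0,0,0,0,0,0,0,0,0,0,0,0]
}}

```text
time: 1.3
eef_pos: [439.8, 272.1, 257.4]
ee_rot: [0.707, -0.001, 0.707, 0.001]
ft_force: [-0.4, 0.5, 0.0]
finger_gap: 0.999
```

Run:
```python
from h import *
st()
f=grab("wrist","w2"); crop(f,190,100,390,320,3,"w2c")
plan([440,60,250],0)
```

```text
t 1.3 pos [439.8 272.1 257.4] gap 0.999 F [-0.4  0.5  0. ]
R [[-0.0, -0.002, 1.0], [0.0, 1.0, 0.002], [-1.0, 0.0, -0.0]]
q [-1.08  0.14  0.45  1.95 -0.07  1.07 -0.6 ]
rows 5
0.15, -4.25, -0.00, 0.001, -0.000, -0.000 ,
0.15, -4.25, -0.00, 0.001, -0.000, -0.000 ,
0.15, -4.25, 0.00, 0.001, -0.000, -0.000 ,
0.15, -4.25, 0.00, 0.001, -0.000, -0.000 ,
0.15, -4.25, 0.01, 0.001, -0.000, -0.000 ,
```

View pics/w2c.png

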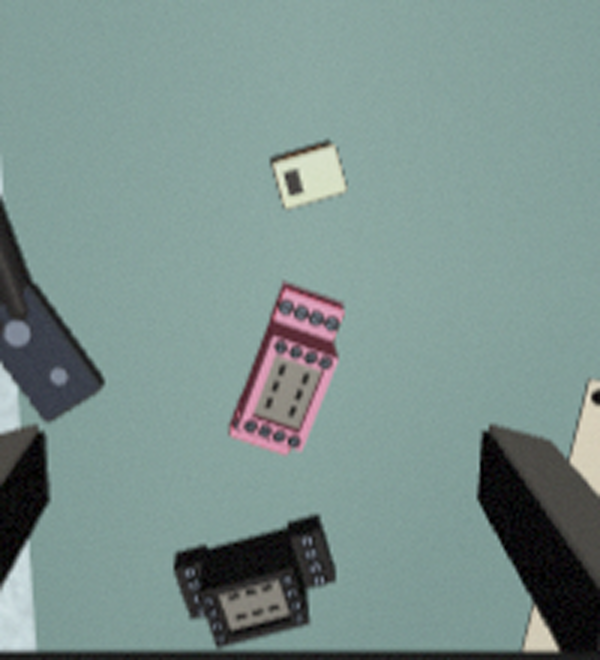

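Call:
{"api": "servo_tool", "payload": {
  "steps": [0,-4.5,0,0,0,0,0,-4.5,0,0,0,0,0,-4.5,0,0,0,0,0,-4.5,0,0,0,0,0,-4.0,0,0,0,0,0,0,0,0,0,0,0,0,0,0,0,0,0,0,0,0,0,0]
}}

```text
time: 2.15
eef_pos: [440.3, 53.3, 257.4]
ee_rot: [0.707, -0.001, 0.707, 0.001]
ft_force: [-0.8, -0.1, -0.1]
finger_gap: 1.001
```

Run:
```python
from h import *
st()
f=grab("wrist","w3"); crop(f,150,0,450,330,1.8,"w3c")
plan([440,-140,250],0)
```

```text
t 2.15 pos [440.3  53.3 257.4] gap 1.001 F [-0.8 -0.1 -0.1]
R [[-0.0, -0.004, 1.0], [-0.0, 1.0, 0.004], [-1.0, -0.0, -0.0]]
q [-0.88 -0.02  0.62  2.09  0.01  1.06 -0.26]
rows 5
0.15, -3.87, -0.02, 0.001, -0.000, 0.000 ,
0.15, -3.87, -0.02, 0.001, -0.000, 0.000 ,
0.15, -3.87, -0.01, 0.001, -0.000, 0.000 ,
0.15, -3.87, -0.01, 0.001, -0.000, 0.000 ,
0.15, -3.87, -0.01, 0.001, -0.000, 0.000 ,
```

View pics/w3.png

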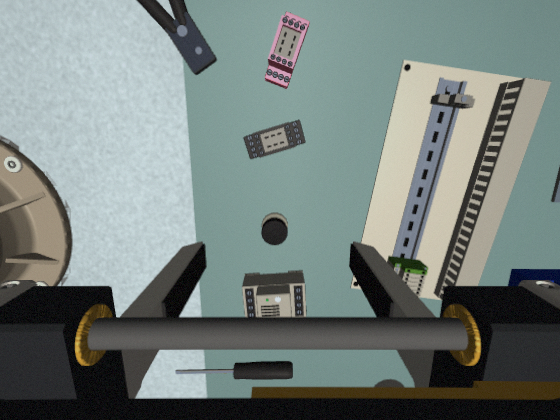

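Call:
{"api": "servo_tool", "payload": {
  "steps": [0,-4.5,0,0,0,0,0,-4.5,0,0,0,0,0,-4.5,0,0,0,0,0,-4.5,0,0,0,0,0,-3.0,0,0,0,0,0,0,0,0,0,0,0,0,0,0,0,0]
}}

```text
time: 2.9
eef_pos: [440.8, -157.6, 257.3]
ee_rot: [0.707, -0.001, 0.707, 0.0]
ft_force: [0.8, 1.2, -0.2]
finger_gap: 1.003
```

Run:
```python
from h import *
st()
f=grab("wrist","w4")
```

```text
t 2.9 pos [ 440.8 -157.6  257.3] gap 1.003 F [ 0.8  1.2 -0.2]
R [[-0.001, -0.001, 1.0], [-0.001, 1.0, 0.001], [-1.0, -0.001, -0.001]]
q [-0.64  0.04  0.89  2.06 -0.03  1.06  0.27]
```

View pics/w4.png

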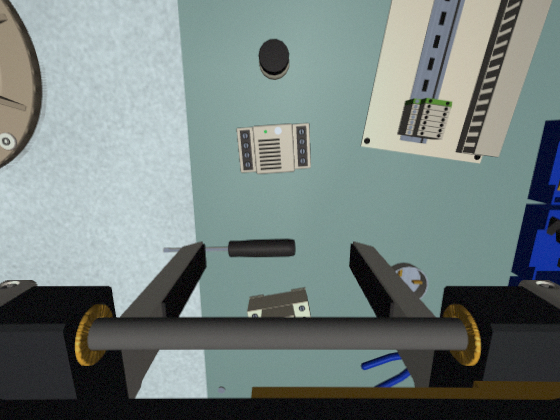

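Call:
{"api": "servo_tool", "payload": {
  "steps": [0,-4.5,0,0,0,0,0,-4.5,0,0,0,0,0,-4.5,0,0,0,0,0,-4.5,0,0,0,0,0,-2.0,0,0,0,0,0,0,0,0,0,0,0,0,0,0,0,0]
}}

```text
time: 3.65
eef_pos: [441.2, -357.0, 257.0]
ee_rot: [0.707, -0.001, 0.707, 0.001]
ft_force: [-0.4, 0.7, 0.4]
finger_gap: 1.002
```

Run:
```python
from h import *
st()
f=grab("wrist","w5"); crop(f,200,100,360,260,4,"w5c")
g=load("w4"); crop(g,220,100,340,190,5,"w4c")
g=load("w4"); crop(g,360,70,480,170,5,"w4t")
```

```text
t 3.65 pos [ 441.2 -357.   257. ] gap 1.002 F [-0.4  0.7  0.4]
R [[-0.001, -0.002, 1.0], [0.001, 1.0, 0.002], [-1.0, 0.001, -0.001]]
q [-0.19  0.33  0.96  1.86 -0.3   1.11  0.88]
```

View pics/w5c.png

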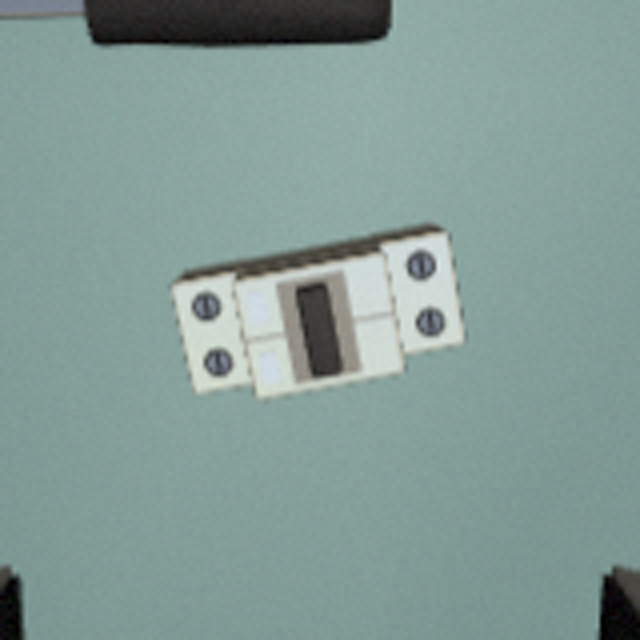

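View pics/w4c.png

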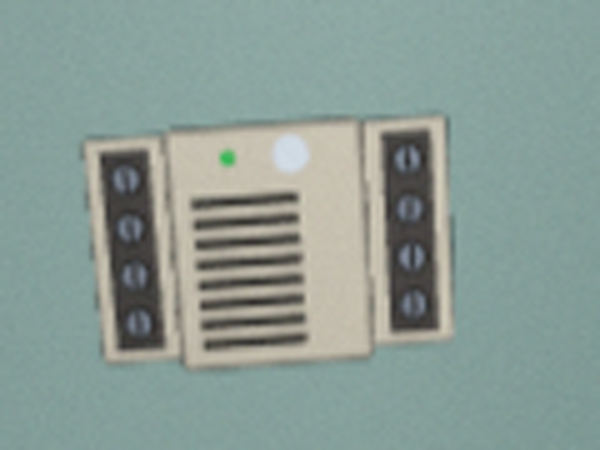

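View pics/w4t.png

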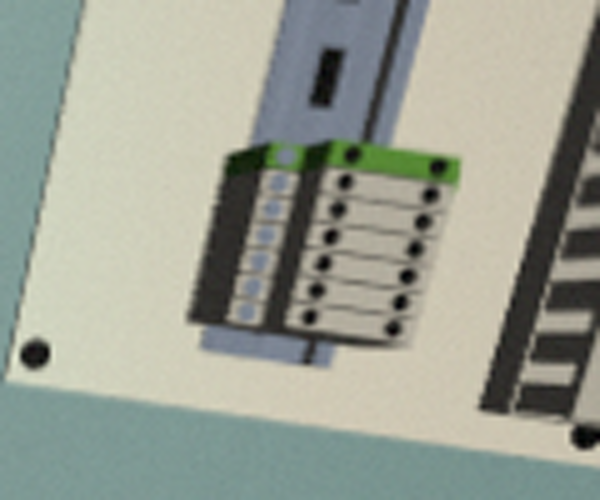

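Run:
```python
from h import *
def fit(f,pts,z,s,ox,oy):
    P=np.array([onz(f,p[0]/s+ox,p[1]/s+oy,z) for p in pts]); return P
f5=load("w5"); f4=load("w4"); f3=load("w3"); f2=load("w2")
n=fit(f5,[(235,278),(387,252),(405,372),(258,398)],70,4,200,100)
print("brk",n.round(1).tolist(),n.mean(0).round(1),"len",np.linalg.norm(n[1]-n[0]),np.linalg.norm(n[2]-n[1]))
d=(n[1]-n[0]+n[2]-n[3]); print("yaw",np.arctan2(d[1],d[0]))
m=fit(f5,[(174,285),(442,229),(465,345),(196,393)],42,4,200,100); print("shoulder c",m.mean(0).round(1),np.linalg.norm(m[1]-m[0]),np.arctan2(*(m[1]-m[0]+m[2]-m[3])[[1,0]]))
n=fit(f4,[(168,130),(360,118),(372,355),(187,367)],68,5,220,100)
d=(n[1]-n[0]+n[2]-n[3]); print("psu",n.mean(0).round(1),np.linalg.norm(n[1]-n[0]),np.linalg.norm(n[2]-n[1]),"yaw",np.arctan2(d[1],d[0]))
m=fit(f4,[(84,143),(445,116),(453,338),(104,362)],42,5,220,100);print("shoulder c",m.mean(0).round(1),np.linalg.norm(m[1]-m[0]),np.arctan2(*(m[1]-m[0]+m[2]-m[3])[[1,0]]))
t=fit(f4,[(330,140),(460,158),(408,348),(285,328)],50.5,5,360,70); print("term top",t.round(1).tolist())
h=fit(f4,[(35,354)],3,5,360,70); print("hole",h.round(1))
h=onz(f3,407,68,3); print("hole3",h.round(1), onz(f3,355,284,3).round(1))
crop(f3,380,40,560,290,2.4,"w3r"); crop(f3,240,110,310,165,8,"w3s"); crop(load("w2"),270,135,315,180,10,"w2r")
```

```text
brk [[420.0, -318.5, 70.0], [463.6, -311.0, 70.0], [469.6, -345.8, 70.0], [426.3, -353.7, 70.0]] [ 444.9 -332.3   70. ] len 44.218691975042034 35.312435118300314
yaw 0.175557665856141
shoulder c [ 444.3 -332.7   42. ] 84.7869485376187 0.19382072575743656
psu [437.6 -96.4  68. ] 42.86520826528481 52.58429913344912 yaw 0.0638948560185092
shoulder c [437.2 -96.8  42. ] 86.83714166515708 0.0716271176469026
term top [[610.5, -40.3, 50.5], [640.5, -44.2, 50.5], [635.0, -86.2, 50.5], [605.6, -81.6, 50.5]]
hole [[561.2 -88.2   3. ]]
hole3 [603.5 212.    3. ] [560.  -89.2   3. ]
```

View pics/w3r.png

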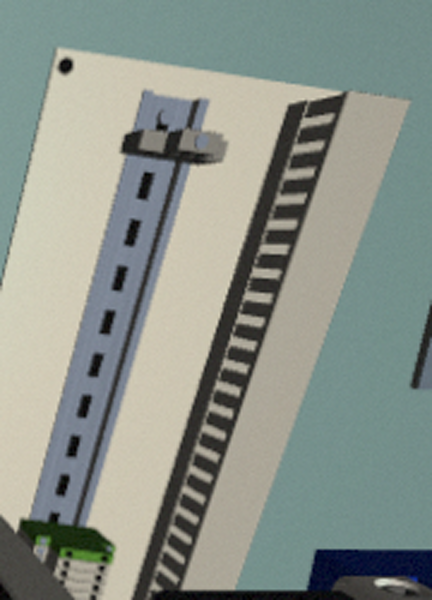

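View pics/w3s.png

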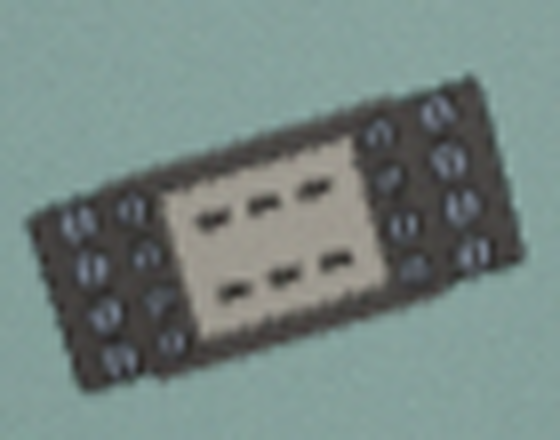

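View pics/w2r.png

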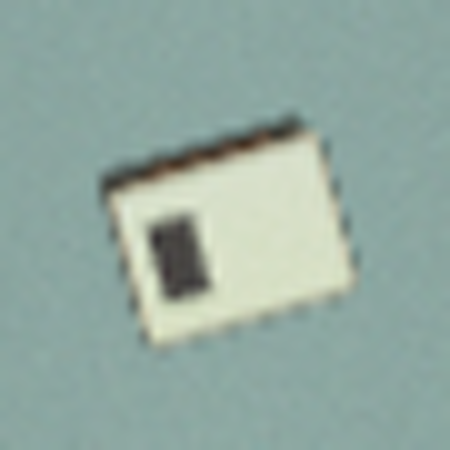

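Run:
```python
from h import *
f4=load("w4"); f3=load("w3"); f2=load("w2")
o=lambda f,u,v,z,s,ox,oy: onz(f,u/s+ox,v/s+oy,z)
A=o(f3,145,92,10.5,2.4,380,40);B=o(f3,208,97,10.5,2.4,380,40);Cc=o(f3,50,448,10.5,2.4,380,40);D=o(f3,105,478,10.5,2.4,380,40)
E1=o(f4,252,148,10.5,5,360,70);E2=o(f4,385,145,10.5,5,360,70)
h1=onz(f3,407,68,3);h2=(np.array(onz(f4,360+7,70+354/5,3))+onz(f3,355,284,3))/2
yd=(h1-h2);yd/=np.linalg.norm(yd);xd=np.array([yd[1],-yd[0],0]);mid=(h1+h2)/2
print("yaw",np.arctan2(xd[1],xd[0]))
for n,p in [("A",A),("B",B),("C",Cc),("D",D),("E1",E1),("E2",E2)]: print(n,p.round(1),"x",((p-mid)@xd).round(1),"y",((p-mid)@yd).round(1))
for n,p in [("T1",[610.5,-40.3]),("T2",[640.5,-44.2]),("T3",[635,-86.2])]: p=np.r_[p,0]; print(n,((p-mid)@xd).round(1),((p-mid)@yd).round(1))
print("mid",mid)
# socket
n=np.array([o(f3,*p,48,8,240,110) for p in [(163,195),(353,137),(385,282),(200,340)]]); d=n[1]-n[0]+n[2]-n[3]
print("sock well",n.mean(0).round(1),np.linalg.norm(n[1]-n[0]),np.linalg.norm(n[2]-n[1]),np.arctan2(d[1],d[0]))
n=np.array([o(f3,*p,18,8,240,110) for p in [(27,225),(475,75),(525,255),(82,392)]]); d=n[1]-n[0]+n[2]-n[3]
print("sock should",n.mean(0).round(1),np.linalg.norm(n[1]-n[0]),np.linalg.norm(n[2]-n[1]),np.arctan2(d[1],d[0]))
n=np.array([o(f2,*p,43,10,270,135) for p in [(110,190),(312,130),(355,287),(152,345)]]); d=n[1]-n[0]+n[2]-n[3]
print("relay",n.mean(0).round(1),np.linalg.norm(n[1]-n[0]),np.linalg.norm(n[2]-n[1]),np.arctan2(d[1],d[0]))
plan([444.8,-332.4,160],0.185)
```

```text
yaw -0.1416789974287151
A [643.4 198.7  10.5] x 41.4 y 144.3
B [676.3 196.2  10.5] x 74.3 y 146.6
C [616.3   5.1  10.5] x 41.9 y -51.2
D [651.2 -13.6  10.5] x 79.1 y -64.7
E1 [609.8 -37.5  10.5] x 41.5 y -94.2
E2 [643.2 -36.9  10.5] x 74.5 y -88.9
T1 42.6 -96.9
T2 72.8 -96.5
T3 73.3 -138.9
mid [582.04755797  61.61301319   3.        ]
sock well [436.9 124.4  48. ] 29.376683449858305 21.399725421302723 0.2947088180278742
sock should [436.7 124.2  18. ] 75.45887792842947 29.030717829237762 0.3057103585265541
relay [459.7 320.7  43. ] 25.6381179933762 19.774123235382515 0.2822332256144985
rows 3
3.24, 0.80, 0.12, -0.061, -0.000, -0.000 ,
3.24, 0.79, 0.17, -0.061, -0.000, -0.000 ,
3.24, 0.78, 0.21, -0.061, -0.000, -0.000 ,
```

Call:
{"api": "servo_tool", "payload": {
  "steps": [3.2,0.8,0.1,-0.061,0,0,3.2,0.8,0.2,-0.061,0,0,3.3,0.8,0.2,-0.061,0,0,0,0,0,0,0,0,0,0,0,0,0,0]
}}

```text
time: 4.2
eef_pos: [444.6, -333.2, 161.3]
ee_rot: [0.704, -0.065, 0.704, 0.065]
ft_force: [0.7, -1.1, 0.5]
finger_gap: 1.005
```

Run:
```python
from h import *
st()
f=grab("wrist","w6")
plan([444.8,-332.4,71],0.185)
```

```text
t 4.2 pos [ 444.6 -333.2  161.3] gap 1.005 F [ 0.7 -1.1  0.5]
R [[-0.0, -0.183, 0.983], [0.0, 0.983, 0.183], [-1.0, 0.0, -0.0]]
q [-0.13  0.41  0.83  1.98 -0.38  0.91  1.09]
rows 2
4.55, 0.08, 0.00, -0.001, 0.001, 0.000 ,
4.55, 0.08, 0.01, -0.001, 0.001, 0.000 ,
```

View pics/w6.png

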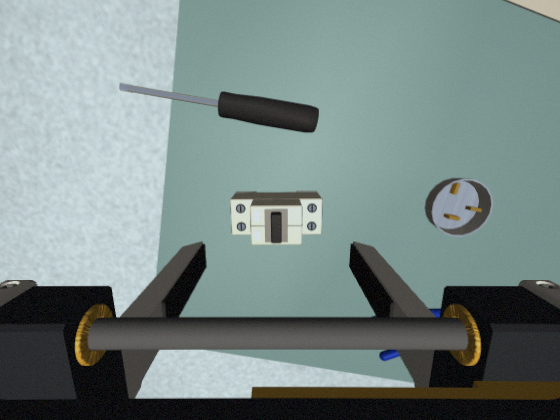

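Run:
```python
from h import *
f=load("w6"); crop(f,220,180,335,255,6,"w6c")
P=np.array([onz(f,u,v,70) for u,v in [(251,206),(301,206),(301,243),(251,243)]]);print(P.mean(0))
```

```text
[ 443.91627899 -332.34364482   70.        ]
```

View pics/w6c.png

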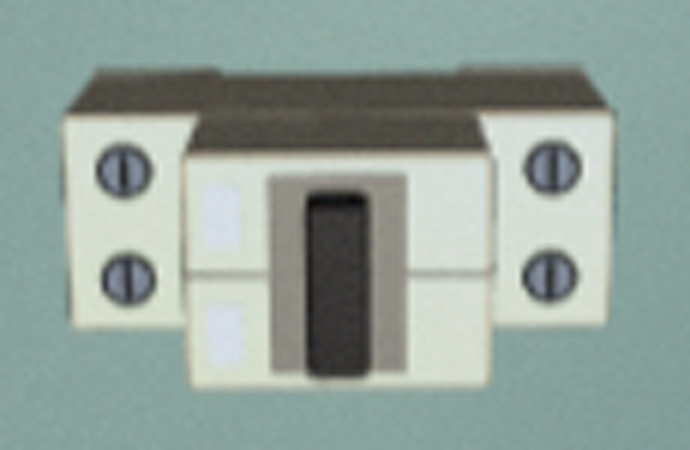

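Call:
{"api": "servo_tool", "payload": {
  "steps": [3.0,0,0,0,0,0,3.0,0,0,0,0,0,2.0,0,0,0,0,0,1.0,0,0,0,0,0,0,0,0,0,0,0,0,0,0,0,0,0]
}}

```text
time: 4.85
eef_pos: [444.8, -334.6, 71.9]
ee_rot: [0.705, -0.065, 0.704, 0.064]
ft_force: [-0.4, -0.8, 0.3]
finger_gap: 0.998
```

Call:
{"api": "servo_tool", "payload": {
  "steps": [0,0.2,0,0,0,0,0,0,0,0,0,0,0,0,0,0,0,0,0,0,0,0,0,0,0,0,0,0,0,0,0,0,0,0,0,0],
  "fingers": -1,
  "newtons": 30
}}

```text
time: 5.45
eef_pos: [443.7, -332.0, 70.5]
ee_rot: [0.704, -0.065, 0.704, 0.065]
ft_force: [-1.5, -0.5, -0.2]
finger_gap: 0.528
```

Call:
{"api": "servo_tool", "payload": {
  "steps": [0,0,0,0,0,0,0,0,0,0,0,0,-1,0,0,0,0,0,-3,0,0,0,0,0,-3,0,0,0,0,0,-4,0,0,0,0,0,0,0,0,0,0,0]
}}

```text
time: 6.15
eef_pos: [445.1, -333.6, 185.0]
ee_rot: [0.706, -0.066, 0.702, 0.064]
ft_force: [0.7, -0.0, -2.5]
finger_gap: 0.48
```

Run:
```python
from h import *
st()
f=grab("wrist","w7")
plan([628.9,-20.9,170],-0.142)
```

```text
t 6.15 pos [ 445.1 -333.6  185. ] gap 0.48 F [ 0.7 -0.  -2.5]
R [[0.005, -0.182, 0.983], [-0.002, 0.983, 0.182], [-1.0, -0.003, 0.005]]
q [-0.16  0.38  0.87  1.96 -0.35  0.95  1.06]
rows 8
0.16, 3.41, 2.98, 0.041, 0.000, 0.000 ,
0.16, 3.53, 2.83, 0.041, 0.000, 0.000 ,
0.16, 3.64, 2.69, 0.041, 0.000, 0.000 ,
0.16, 3.75, 2.54, 0.041, 0.000, 0.000 ,
0.16, 3.85, 2.38, 0.041, 0.000, 0.000 ,
0.16, 3.94, 2.22, 0.041, 0.000, 0.000 ,
0.16, 4.03, 2.06, 0.041, 0.000, 0.000 ,
0.16, 4.11, 1.90, 0.041, 0.000, 0.000 ,
```

View pics/w7.png

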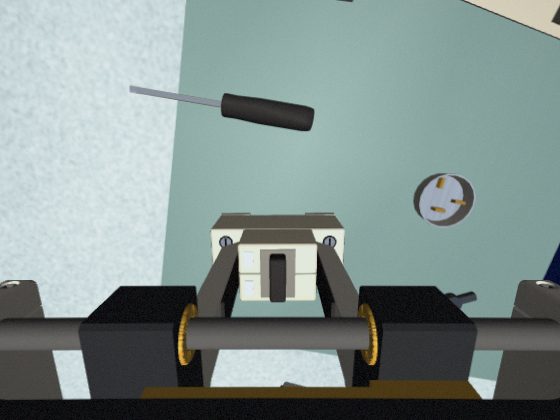

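Run:
```python
from h import *
f=dict(load("w7")); C=np.load("C.npy"); 
# work in tool frame: x axis down -> plane tool x = c
def ont(u,v,xc):
    g=dict(f); g["cam_to_world"]=C; o,d=ray(g,u,v); return o+d*(xc-o[0])/d[0]
crop(f,200,205,360,310,5,"w7c")
for p in [(240,247),(316,247),(316,301),(240,301)]: print(ont(*p,0.5).round(1))
```

```text
[  0.5  14.7 -20.1]
[ 0.5 14.7 22.4]
[  0.5 -19.1  23.5]
[  0.5 -19.1 -21.2]
```

View pics/w7c.png

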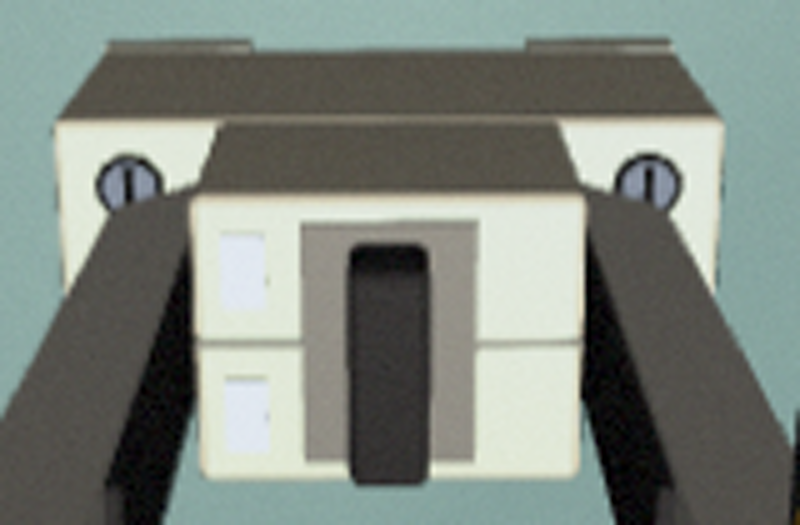

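Call:
{"api": "servo_tool", "payload": {
  "steps": [0.1,3.4,3.0,0.041,0,0,0.1,3.5,2.8,0.041,0,0,0.1,3.6,2.7,0.041,0,0,0.1,3.7,2.5,0.041,0,0,0.1,3.8,2.4,0.041,0,0,0.1,3.9,2.2,0.041,0,0,0.1,4.0,2.1,0.041,0,0,0.1,4.1,1.9,0.041,0,0,0,0,0,0,0,0,0,0,0,0,0,0,0,0,0,0,0,0]
}}

```text
time: 7.3
eef_pos: [627.4, -24.1, 171.9]
ee_rot: [0.705, 0.051, 0.706, -0.051]
ft_force: [-0.1, -0.5, -2.4]
finger_gap: 0.477
```

Run:
```python
from h import *
st()
f=grab("wrist","w8");grab("scene","s8");grab("top","t8")
plan([628.9,-20.9,120],-0.142)
```

```text
t 7.3 pos [627.4 -24.1 171.9] gap 0.477 F [-0.1 -0.5 -2.4]
R [[-0.001, 0.145, 0.989], [-0.001, 0.989, -0.145], [-1.0, -0.001, -0.001]]
q [-0.69  0.55  0.87  1.81 -0.49  1.02  0.23]
rows 2
2.63, 0.17, 0.03, -0.002, -0.000, -0.000 ,
2.63, 0.17, 0.03, -0.002, -0.000, -0.000 ,
```

View pics/w8.png

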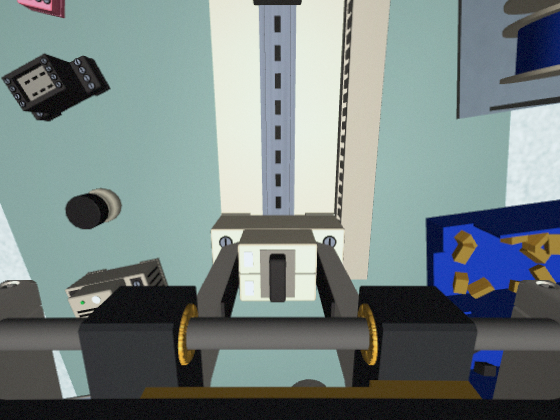

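View pics/s8.png

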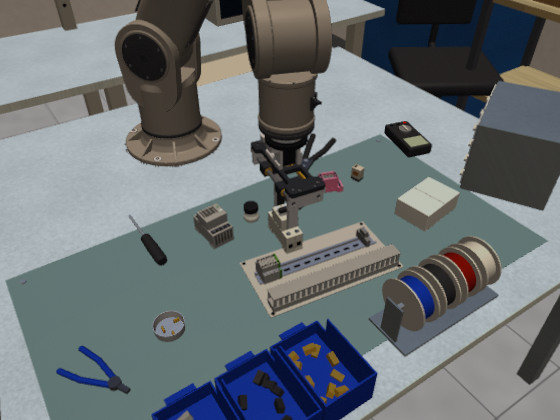

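Run:
```python
from h import *
f=load("w8"); im=f["pixels"].astype(int)
for v in (60,120,180):
    row=im[v,225:340]; b=(row[:,2]-row[:,0])>15; idx=np.where(b)[0]+225; print(v,idx.min(),idx.max())
    a,b2=onz(f,idx.min()-.5,v,10.5),onz(f,idx.max()+.5,v,10.5); print(a.round(1),b2.round(1),np.linalg.norm(a-b2).round(1))
    c=(a+b2)/2; 
    s=np.array([627.4,-24.1]); xd=np.array([.99,-.1412]); print("rail centre rel TCP in rail x:",((c[:2]-s)@xd).round(2))
plan([629.1,-19.4,100],-0.142)
```

```text
60 260 295
[631.6 123.3  10.5] [666.2 118.3  10.5] 34.9
rail centre rel TCP in rail x: 0.83
120 261 294
[623.8  68.7  10.5] [658.1  63.7  10.5] 34.7
rail centre rel TCP in rail x: 0.66
180 262 293
[615.1   8.   10.5] [649.1   3.   10.5] 34.4
rail centre rel TCP in rail x: 0.48
rows 2
3.63, 0.25, 0.03, -0.002, -0.000, -0.000 ,
3.63, 0.25, 0.03, -0.002, -0.000, -0.000 ,
```

Call:
{"api": "servo_tool", "payload": {
  "steps": [0,0.45,0.05,0,0,0,2.0,0,0,0,0,0,2.5,0,0,0,0,0,1.5,0,0,0,0,0,1.0,0,0,0,0,0,0,0,0,0,0,0,0,0,0,0,0,0]
}}

```text
time: 8.15
eef_pos: [629.8, -18.9, 103.0]
ee_rot: [0.705, 0.051, 0.705, -0.051]
ft_force: [-0.3, 0.0, -2.9]
finger_gap: 0.477
```

Run:
```python
from h import *
st()
f=grab("wrist","w9");f=grab("scene","s9");crop(f,230,180,420,320,4,"s9c")
```

```text
t 8.15 pos [629.8 -18.9 103. ] gap 0.477 F [-0.3  0.  -2.9]
R [[0.0, 0.144, 0.99], [-0.0, 0.99, -0.144], [-1.0, -0.0, 0.0]]
q [-0.64  0.63  0.8   1.85 -0.56  0.91  0.28]
```

View pics/s9c.png

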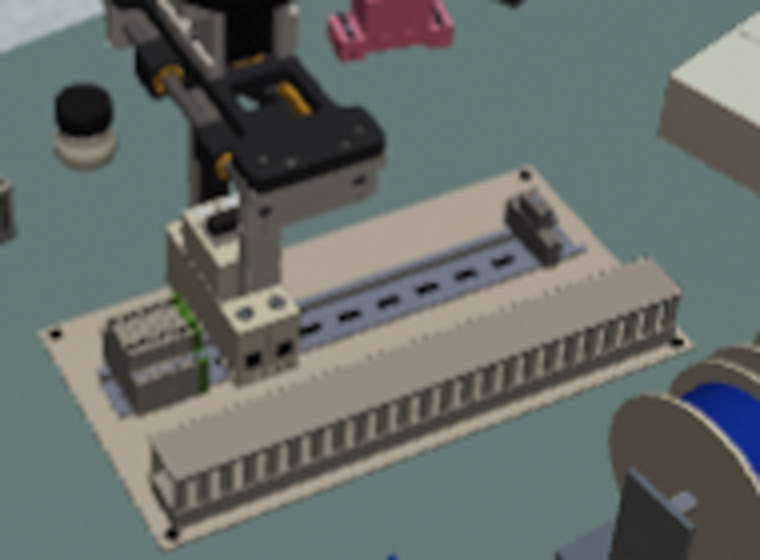

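View pics/w9.png

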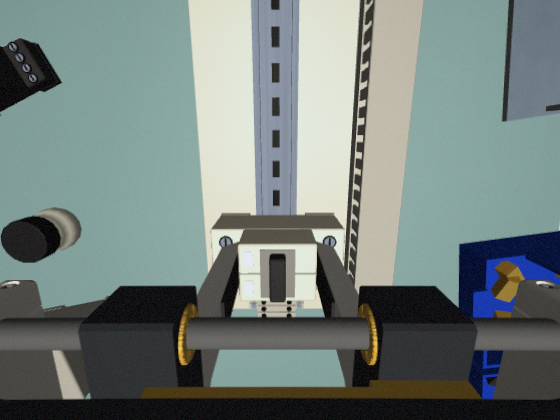

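Call:
{"api": "servo_tool", "payload": {
  "steps": [1.0,0,0,0,0,0,0.7,0,0,0,0,0,0.5,0,0,0,0,0,0.3,0,0,0,0,0,0,0,0,0,0,0,0,0,0,0,0,0]
}}

```text
time: 8.85
eef_pos: [629.5, -18.7, 77.5]
ee_rot: [0.705, 0.051, 0.705, -0.051]
ft_force: [-0.1, 1.1, -3.1]
finger_gap: 0.476
```

Call:
{"api": "servo_tool", "payload": {
  "steps": [0.1,0,0,0,0,0,0.1,0,0,0,0,0,0,0,0,0,0,0,0,0,0,0,0,0]
}}

```text
time: 9.25
eef_pos: [629.6, -18.6, 76.0]
ee_rot: [0.705, 0.051, 0.705, -0.051]
ft_force: [-1.5, 0.8, 5.4]
finger_gap: 0.478
```

Call:
{"api": "servo_tool", "payload": {
  "steps": [0,0,0,0,0,0,0,0,0,0,0,0,0,0,0,0,0,0,0,0,0,0,0,0,-2,0,0,0,0,0,-4,0,0,0,0,0,-4,0,0,0,0,0,-4,0,0,0,0,0,0,0,0,0,0,0,0,0,0,0,0,0],
  "fingers": 0.3
}}

```text
time: 10.25
eef_pos: [629.7, -18.3, 216.0]
ee_rot: [0.706, 0.051, 0.705, -0.05]
ft_force: [0.1, 0.4, 0.2]
finger_gap: 0.65
```

Run:
```python
from h import *
st()
f=grab("wrist","w10");crop(f,200,100,360,310,2.8,"w10c")
f=grab("scene","s10");crop(f,230,200,420,320,4,"s10c")
plan([437.4,-96.6,180],0.068)
```

```text
t 10.25 pos [629.7 -18.3 216. ] gap 0.65 F [0.1 0.4 0.2]
R [[0.001, 0.143, 0.99], [0.001, 0.99, -0.143], [-1.0, 0.001, 0.001]]
q [-0.73  0.5   0.91  1.76 -0.44  1.09  0.19]
rows 5
0.69, -2.10, -3.57, -0.042, -0.000, 0.000 ,
0.69, -1.95, -3.65, -0.042, -0.000, 0.000 ,
0.69, -1.79, -3.73, -0.042, -0.000, 0.000 ,
0.69, -1.63, -3.80, -0.042, -0.000, 0.000 ,
0.69, -1.47, -3.87, -0.042, -0.000, 0.000 ,
```

View pics/s10c.png

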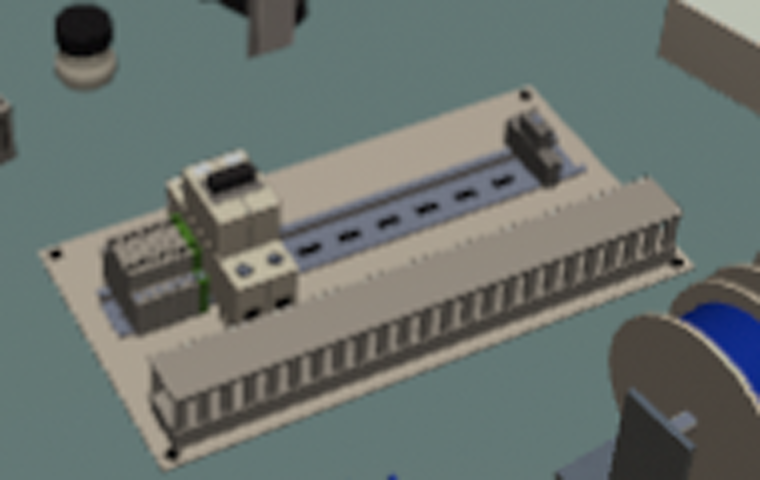

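View pics/w10c.png

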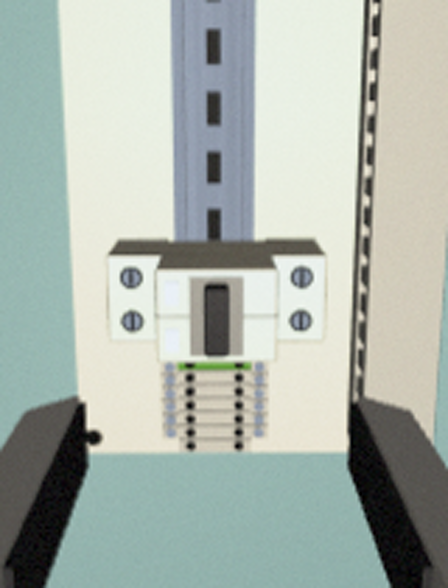

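Run:
```python
from h import *
f=load("w10"); o=lambda u,v,z:onz(f,u/2.8+200,v/2.8+100,z)[:2]
xd=np.array([.99,-.1412]);yd=np.array([.1412,.99]);m=np.array([639.5,53.4])
rr=lambda p:(((p-m)@xd).round(1),((p-m)@yd).round(1))
for n,u,v,z in [("n1",156,269,75.5),("n2",277,268,75.5),("n3",274,361,75.5),("n4",159,362,75.5),("s1",108,254,47.5),("s2",326,254,47.5),("s3",324,340,47.5),("s4",111,340,47.5),("term far L",189,451,50.5),("R",240,451,50.5)]: print(n,rr(o(u,v,z)))
im=f["pixels"].astype(int)
for v in (120,150,180):
    row=im[v,225:330]; b=(row[:,2]-row[:,0])>15; i=np.where(b)[0]+225; print(rr(onz(f,i.min()-.5,v,10.5)[:2]),rr(onz(f,i.max()+.5,v,10.5)[:2]))
```

```text
n1 (np.float64(-21.0), np.float64(-55.5))
n2 (np.float64(23.0), np.float64(-55.2))
n3 (np.float64(22.5), np.float64(-90.7))
n4 (np.float64(-20.6), np.float64(-91.0))
s1 (np.float64(-41.9), np.float64(-55.0))
s2 (np.float64(44.4), np.float64(-55.2))
s3 (np.float64(44.7), np.float64(-90.6))
s4 (np.float64(-42.0), np.float64(-90.5))
term far L (np.float64(-10.6), np.float64(-138.0))
R (np.float64(10.7), np.float64(-138.0))
(np.float64(-18.3), np.float64(21.4)) (np.float64(16.5), np.float64(21.4))
(np.float64(-17.7), np.float64(-12.6)) (np.float64(16.9), np.float64(-12.6))
(np.float64(-17.1), np.float64(-48.5)) (np.float64(16.0), np.float64(-48.5))
```

Call:
{"api": "servo_tool", "payload": {
  "steps": [0.7,-2.1,-3.6,-0.042,0,0,0.7,-1.9,-3.7,-0.042,0,0,0.7,-1.8,-3.7,-0.042,0,0,0.7,-1.6,-3.8,-0.042,0,0,0.7,-1.5,-3.9,-0.042,0,0,0,0,0,0,0,0,0,0,0,0,0,0,0,0,0,0,0,0],
  "fingers": 0.8
}}

```text
time: 11.15
eef_pos: [437.7, -96.0, 180.4]
ee_rot: [0.707, -0.024, 0.707, 0.023]
ft_force: [0.5, 0.9, -0.0]
finger_gap: 0.9
```

Run:
```python
from h import *
st()
f=grab("wrist","w11");crop(f,200,140,360,270,4,"w11c")
plan([437.4,-96.6,71.5],0.068)
```

```text
t 11.15 pos [437.7 -96.  180.4] gap 0.9 F [ 0.5  0.9 -0. ]
R [[-0.0, -0.066, 0.998], [-0.001, 0.998, 0.066], [-1.0, -0.001, -0.0]]
q [-0.84  0.16  1.02  2.19 -0.18  0.88  0.36]
rows 3
3.63, -0.01, -0.01, -0.001, -0.000, 0.000 ,
3.63, -0.01, -0.01, -0.001, -0.000, 0.000 ,
3.63, -0.02, -0.01, -0.001, -0.000, 0.000 ,
```

View pics/w11c.png

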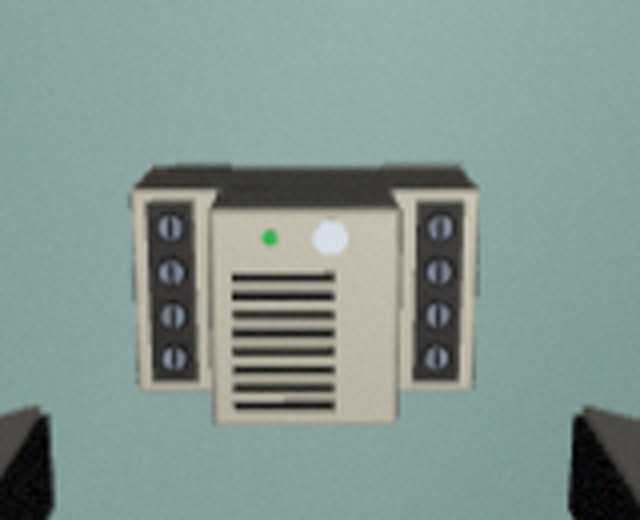

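Run:
```python
from h import *
f=load("w11")
P=np.array([onz(f,u/4+200,v/4+140,68) for u,v in [(212,207),(397,207),(398,423),(214,423)]]);print(P.round(1),P.mean(0))
```

```text
[[ 414.2  -71.3   68. ]
 [ 456.5  -68.5   68. ]
 [ 461.3 -121.    68. ]
 [ 417.1 -124.    68. ]] [437.25373213 -96.21422968  68.        ]
```

Call:
{"api": "servo_tool", "payload": {
  "steps": [4.0,0,0,0,0,0,4.0,0,0,0,0,0,2.0,0,0,0,0,0,0.9,0,0,0,0,0,0,0,0,0,0,0,0,0,0,0,0,0]
}}

```text
time: 11.8
eef_pos: [437.8, -96.6, 72.1]
ee_rot: [0.707, -0.023, 0.707, 0.023]
ft_force: [-0.7, -0.0, 0.7]
finger_gap: 0.9
```

Call:
{"api": "servo_tool", "payload": {
  "steps": [0,0,0,0,0,0,0,0,0,0,0,0,0,0,0,0,0,0,0,0,0,0,0,0,0,0,0,0,0,0,0,0,0,0,0,0,0,0,0,0,0,0],
  "fingers": -1
}}

```text
time: 12.5
eef_pos: [437.1, -96.3, 71.6]
ee_rot: [0.707, -0.023, 0.707, 0.023]
ft_force: [-2.2, 1.3, 6.6]
finger_gap: 0.476
```

Call:
{"api": "servo_tool", "payload": {
  "steps": [-1,0,0,0,0,0,-3,0,0,0,0,0,-4,0,0,0,0,0,-3.5,0,0,0,0,0,0,0,0,0,0,0,0,0,0,0,0,0]
}}

```text
time: 13.1
eef_pos: [437.3, -95.6, 186.7]
ee_rot: [0.707, -0.023, 0.706, 0.024]
ft_force: [-1.1, 0.2, -2.8]
finger_gap: 0.473
```

Run:
```python
from h import *
st()
f=grab("wrist","w12");crop(f,190,205,370,330,4,"w12c")
plan([636.1,29.4,185],-0.142)
```

```text
t 13.1 pos [437.3 -95.6 186.7] gap 0.473 F [-1.1  0.2 -2.8]
R [[0.001, -0.067, 0.998], [0.002, 0.998, 0.067], [-1.0, 0.002, 0.001]]
q [-0.89  0.15  1.08  2.18 -0.18  0.89  0.36]
rows 5
0.02, 2.23, 4.15, 0.042, -0.000, -0.000 ,
0.02, 2.40, 4.05, 0.042, -0.000, -0.000 ,
0.02, 2.57, 3.95, 0.042, -0.000, -0.000 ,
0.02, 2.73, 3.83, 0.042, -0.000, -0.000 ,
0.02, 2.89, 3.72, 0.042, -0.000, -0.000 ,
```

View pics/w12c.png

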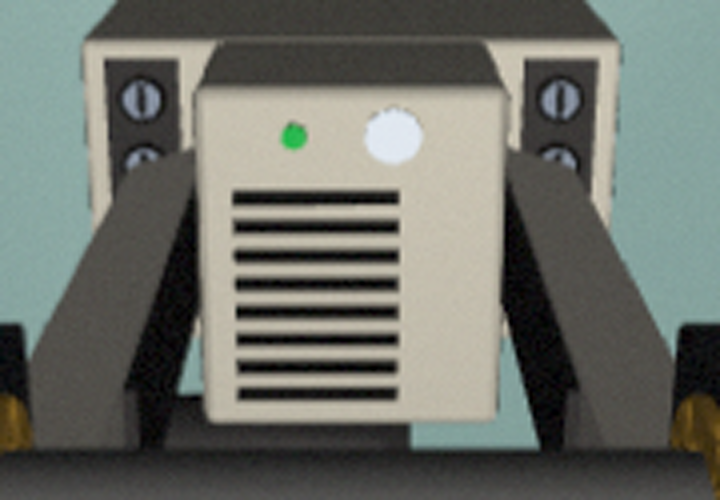

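Run:
```python
from h import *
f=dict(load("w12")); f["cam_to_world"]=np.load("C.npy")
for u,v in [(195,88),(507,88),(497,422),(208,422)]:
    o,d=ray(f,u/4+190,v/4+205); print((o+d*(3.6-o[0])/d[0]).round(1))
```

```text
[  3.6  25.5 -20.9]
[ 3.6 25.5 22.8]
[  3.6 -27.4  23.1]
[  3.6 -27.5 -20.6]
```

Call:
{"api": "servo_tool", "payload": {
  "steps": [0,2.2,4.1,0.042,0,0,0,2.4,4.0,0.042,0,0,0,2.6,3.9,0.042,0,0,0,2.7,3.8,0.042,0,0,0,2.9,3.7,0.042,0,0,0,0,0,0,0,0,0,0,0,0,0,0,0,0,0,0,0,0]
}}

```text
time: 13.95
eef_pos: [633.6, 26.9, 184.9]
ee_rot: [0.704, 0.051, 0.706, -0.052]
ft_force: [-0.1, -1.1, -2.5]
finger_gap: 0.477
```

Run:
```python
from h import *
st()
f=grab("wrist","w13");f=grab("scene","s13");crop(f,200,150,420,320,3.5,"s13c")
delta([636.1,29.4,130],-0.142)
```

```text
t 13.95 pos [633.6  26.9 184.9] gap 0.477 F [-0.1 -1.1 -2.5]
R [[-0.003, 0.145, 0.989], [-0.001, 0.989, -0.145], [-1.0, -0.001, -0.002]]
q [-0.8   0.56  0.92  1.78 -0.51  1.06  0.17]
shift cm (tool) [5.6  0.25 0.2 ] turn [-0.004 -0.001  0.   ]
```

View pics/s13c.png

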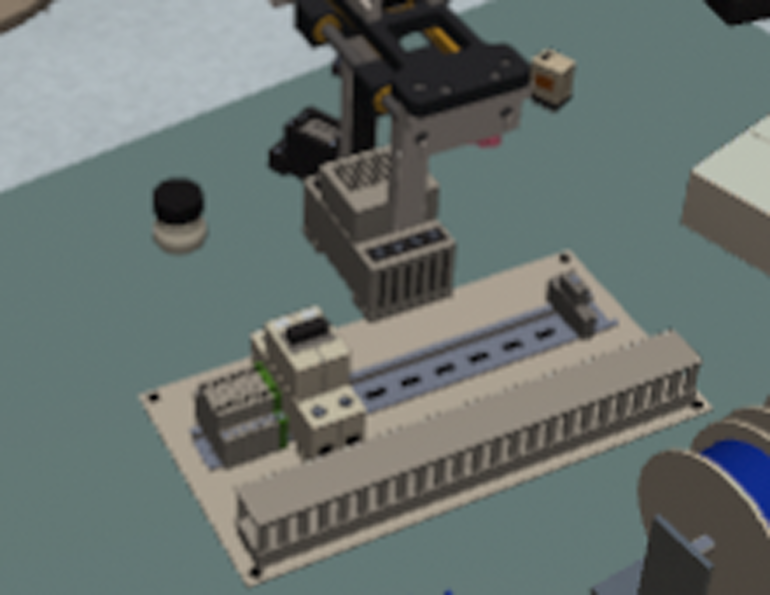

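View pics/w13.png

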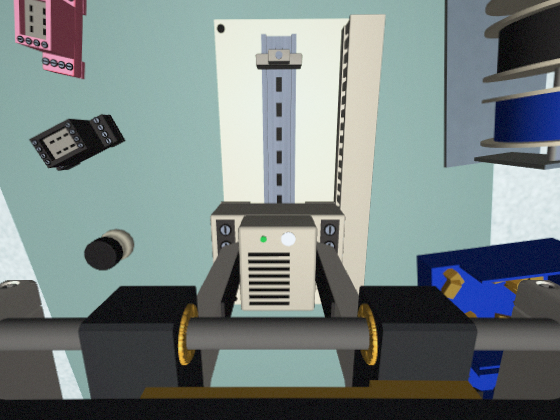

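Call:
{"api": "servo_tool", "payload": {
  "steps": [0,0.3,0.2,-0.003,0,0,3.0,0,0,0,0,0,3.0,0,0,0,0,0,1.8,0,0,0,0,0,0.8,0,0,0,0,0,0,0,0,0,0,0,0,0,0,0,0,0]
}}

```text
time: 14.75
eef_pos: [637.8, 30.8, 101.5]
ee_rot: [0.706, 0.05, 0.705, -0.05]
ft_force: [0.0, 0.1, -1.8]
finger_gap: 0.476
```

Run:
```python
from h import *
st()
f=grab("scene","s14");crop(f,230,180,420,320,4,"s14c")
delta([636.1,29.6,77],-0.142)
```

```text
t 14.75 pos [637.8  30.8 101.5] gap 0.476 F [ 0.   0.1 -1.8]
R [[0.001, 0.141, 0.99], [0.0, 0.99, -0.141], [-1.0, 0.0, 0.001]]
q [-0.74  0.66  0.83  1.83 -0.6   0.92  0.23]
shift cm (tool) [ 2.47 -0.15 -0.16] turn [ 0.001  0.001 -0.   ]
```

View pics/s14c.png

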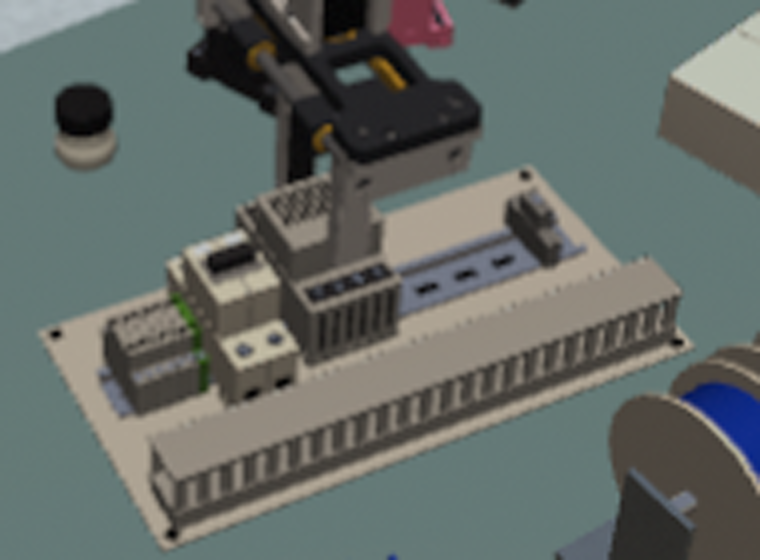

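Call:
{"api": "servo_tool", "payload": {
  "steps": [1.0,-0.1,-0.1,0,0,0,0.7,0,0,0,0,0,0.4,0,0,0,0,0,0.2,0,0,0,0,0,0,0,0,0,0,0,0,0,0,0,0,0]
}}

```text
time: 15.4
eef_pos: [636.1, 30.1, 77.5]
ee_rot: [0.705, 0.05, 0.705, -0.05]
ft_force: [0.3, 0.1, -2.8]
finger_gap: 0.475
```

Call:
{"api": "servo_tool", "payload": {
  "steps": [0.1,0,0,0,0,0,0.1,0,0,0,0,0,0,0,0,0,0,0,0,0,0,0,0,0]
}}

```text
time: 15.8
eef_pos: [636.3, 30.1, 77.0]
ee_rot: [0.706, 0.05, 0.705, -0.049]
ft_force: [-9.5, 1.5, 25.0]
finger_gap: 0.474
```

Call:
{"api": "servo_tool", "payload": {
  "steps": [-0.1,0,0,0,0,0,0,0,0,0,0,0,0,0,0,0,0,0,0,0,0,0,0,0,-2,0,0,0,0,0,-4,0,0,0,0,0,-4,0,0,0,0,0,-4,0,0,0,0,0,0,0,0,0,0,0,0,0,0,0,0,0],
  "fingers": 0.3
}}

```text
time: 16.8
eef_pos: [636.3, 30.4, 216.9]
ee_rot: [0.706, 0.05, 0.705, -0.049]
ft_force: [-0.3, -0.6, -0.6]
finger_gap: 0.654
```

Run:
```python
from h import *
st()
f=grab("wrist","w15");crop(f,200,100,360,310,2.8,"w15c")
f=grab("scene","s15");crop(f,230,200,420,320,4,"s15c")
plan([436.8,124.3,180],0.30)
```

```text
t 16.8 pos [636.3  30.4 216.9] gap 0.654 F [-0.3 -0.6 -0.6]
R [[0.001, 0.14, 0.99], [0.001, 0.99, -0.14], [-1.0, 0.001, 0.001]]
q [-0.82  0.53  0.95  1.75 -0.48  1.11  0.14]
rows 5
0.71, 1.30, -4.20, -0.088, -0.000, -0.000 ,
0.71, 1.67, -4.07, -0.088, -0.000, -0.000 ,
0.71, 2.02, -3.90, -0.088, -0.000, -0.000 ,
0.71, 2.35, -3.71, -0.088, -0.000, -0.000 ,
0.71, 2.67, -3.49, -0.088, -0.000, -0.000 ,
```

View pics/s15c.png

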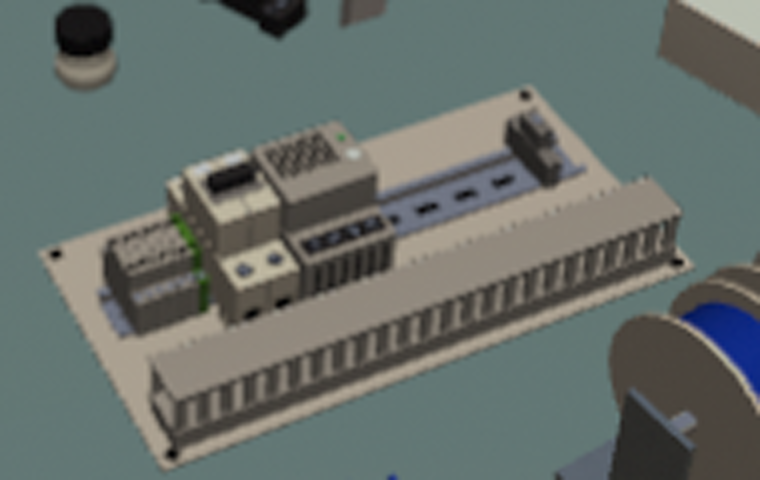

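View pics/w15c.png

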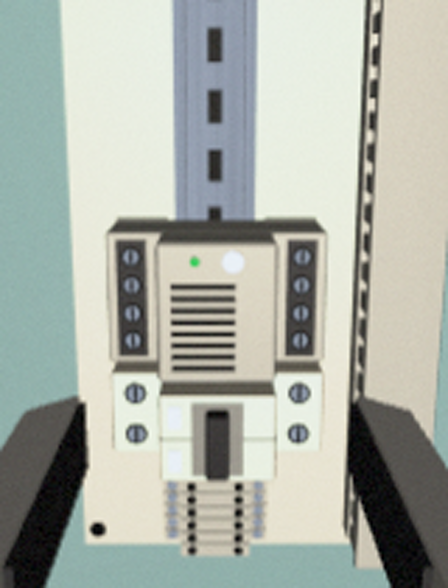

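Run:
```python
from h import *
f=load("w15"); o=lambda u,v,z:onz(f,u/2.8+200,v/2.8+100,z)[:2]
xd=np.array([.99,-.1412]);yd=np.array([.1412,.99]);m=np.array([639.5,53.4])
rr=lambda p:((p-m)@xd).round(1).item().__str__()+" "+str(((p-m)@yd).round(1))
for n,u,v,z in [("p1",158,243,73.5),("p2",277,241,73.5),("p3",275,381,73.5),("p4",161,382,73.5),("b1",161,395,75.5),("b2",277,393,75.5),("b3",274,481,75.5),("ps1",107,235,47.5),("ps2",328,234,47.5),("term",191,556,50.5)]: print(n,rr(o(u,v,z)))
```

```text
p1 -20.7 2.6
p2 22.6 3.4
p3 22.9 -50.3
p4 -20.5 -50.7
b1 -20.4 -55.3
b2 23.6 -54.4
b3 23.1 -90.8
ps1 -42.6 1.5
ps2 44.6 2.0
term -10.3 -138.5
```

Call:
{"api": "servo_tool", "payload": {
  "steps": [0.7,1.3,-4.2,-0.088,0,0,0.7,1.7,-4.1,-0.088,0,0,0.7,2.0,-3.9,-0.088,0,0,0.7,2.3,-3.7,-0.088,0,0,0.7,2.7,-3.5,-0.088,0,0,0,0,0,0,0,0,0,0,0,0,0,0,0,0,0,0,0,0],
  "fingers": 0.8
}}

```text
time: 17.7
eef_pos: [437.8, 123.7, 181.4]
ee_rot: [0.699, -0.105, 0.699, 0.105]
ft_force: [0.5, -0.6, 0.3]
finger_gap: 0.9
```

Run:
```python
from h import *
st()
f=grab("wrist","w16");crop(f,200,140,360,270,4,"w16c")
plan([436.8,124.3,80],0.30)
```

```text
t 17.7 pos [437.8 123.7 181.4] gap 0.9 F [ 0.5 -0.6  0.3]
R [[0.0, -0.293, 0.956], [-0.001, 0.956, 0.293], [-1.0, -0.001, 0.0]]
q [-1.3   0.17  1.    2.17 -0.19  0.88  0.11]
rows 3
3.38, 0.05, -0.03, -0.001, 0.000, 0.000 ,
3.38, 0.05, -0.03, -0.001, 0.000, 0.000 ,
3.38, 0.04, -0.03, -0.001, 0.000, 0.000 ,
```

View pics/w16c.png

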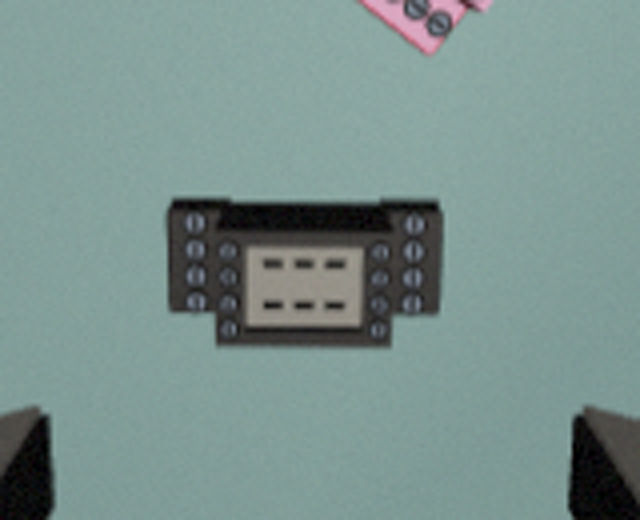

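Run:
```python
from h import *
f=load("w16"); o=lambda u,v,z:onz(f,u/4+200,v/4+140,z)
for z,pts in [(48,[(217,232),(392,232),(391,346),(217,346)]),(42,[(246,247),(362,247),(362,328),(247,328)]),(18,[(169,206),(440,206),(439,313),(169,313)])]:
    P=np.array([o(u,v,z) for u,v in pts]); print(P.mean(0).round(1),np.linalg.norm(P[1]-P[0]).round(1),np.linalg.norm(P[2]-P[1]).round(1), np.arctan2(*(P[1]-P[0])[[1,0]]))
```

```text
[436.9 124.5  48. ] 43.5 29.7 0.29805317717103336
[437.2 123.4  42. ] 29.6 21.5 0.29805196973777887
[436.6 125.1  18. ] 74.0 30.3 0.29805606832996745
```

Call:
{"api": "servo_tool", "payload": {
  "steps": [4.0,0,0,0,0,0,4.0,0,0,0,0,0,3.0,0,0,0,0,0,1.5,0,0,0,0,0,0.5,0,0,0,0,0,0,0,0,0,0,0,0,0,0,0,0,0]
}}

```text
time: 18.45
eef_pos: [437.9, 123.7, 52.1]
ee_rot: [0.7, -0.105, 0.699, 0.105]
ft_force: [-0.9, -0.2, 0.9]
finger_gap: 0.898
```

Call:
{"api": "servo_tool", "payload": {
  "steps": [0.5,0.1,0,0,0,0,0,0,0,0,0,0,0,0,0,0,0,0,0,0,0,0,0,0,0,0,0,0,0,0,0,0,0,0,0,0,0,0,0,0,0,0,0,0,0,0,0,0],
  "fingers": -1,
  "newtons": 20
}}

```text
time: 19.25
eef_pos: [436.9, 125.1, 46.6]
ee_rot: [0.699, -0.105, 0.699, 0.105]
ft_force: [-1.2, 0.4, 5.8]
finger_gap: 0.474
```

Run:
```python
from h import *
st()
```

```text
t 19.25 pos [436.9 125.1  46.6] gap 0.474 F [-1.2  0.4  5.8]
R [[-0.0, -0.295, 0.956], [0.0, 0.956, 0.295], [-1.0, 0.0, -0.0]]
q [-1.03  0.45  0.74  2.27 -0.55  0.6   0.43]
```

Call:
{"api": "servo_tool", "payload": {
  "steps": [-1,0,0,0,0,0,-3,0,0,0,0,0,-4,0,0,0,0,0,-4,0,0,0,0,0,0,0,0,0,0,0,0,0,0,0,0,0]
}}

```text
time: 19.85
eef_pos: [436.9, 125.8, 167.2]
ee_rot: [0.7, -0.105, 0.699, 0.106]
ft_force: [0.4, 0.0, -1.4]
finger_gap: 0.479
```

Run:
```python
from h import *
st()
f=grab("wrist","w17");crop(f,190,205,370,330,4,"w17c")
plan([642.5,74.7,165],-0.142)
```

```text
t 19.85 pos [436.9 125.8 167.2] gap 0.479 F [ 0.4  0.  -1.4]
R [[0.001, -0.296, 0.955], [0.002, 0.955, 0.296], [-1.0, 0.002, 0.001]]
q [-1.31  0.22  1.02  2.19 -0.25  0.85  0.16]
rows 5
0.03, -2.18, 3.64, 0.088, -0.000, -0.000 ,
0.03, -1.86, 3.82, 0.088, -0.000, -0.000 ,
0.03, -1.51, 3.97, 0.088, -0.000, -0.000 ,
0.03, -1.16, 4.08, 0.088, -0.000, -0.000 ,
0.03, -0.79, 4.17, 0.088, -0.000, -0.000 ,
```

View pics/w17c.png

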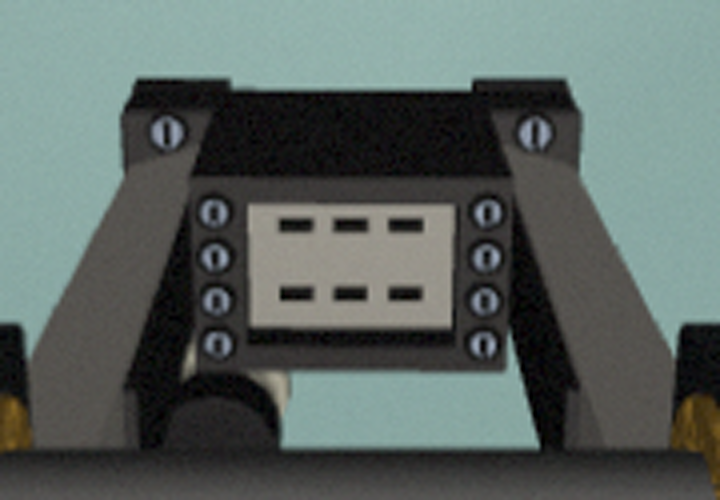

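Run:
```python
from h import *
f=dict(load("w17")); f["cam_to_world"]=np.load("C.npy")
for u,v in [(190,178),(513,178),(505,370),(198,370)]:
    o,d=ray(f,u/4+190,v/4+205); print((o+d*(-1.4-o[0])/d[0]).round(1))
```

```text
[ -1.4  14.  -21.3]
[-1.4 14.  23.4]
[ -1.4 -15.7  23.3]
[ -1.4 -15.7 -21.2]
```

Call:
{"api": "servo_tool", "payload": {
  "steps": [0,-2.2,3.6,0.088,0,0,0,-1.9,3.8,0.088,0,0,0,-1.5,4.0,0.088,0,0,0,-1.2,4.1,0.088,0,0,0,-0.8,4.2,0.088,0,0,0,0,0,0,0,0,0,0,0,0,0,0,0,0,0,0,0,0]
}}

```text
time: 20.7
eef_pos: [642.1, 72.9, 165.2]
ee_rot: [0.705, 0.05, 0.706, -0.05]
ft_force: [-0.7, -0.4, -0.7]
finger_gap: 0.471
```

Run:
```python
from h import *
st()
f=grab("wrist","w18");f=grab("scene","s18");crop(f,200,150,420,320,3.5,"s18c")
delta([642.5,74.7,100],-0.142)
```

```text
t 20.7 pos [642.1  72.9 165.2] gap 0.471 F [-0.7 -0.4 -0.7]
R [[-0.002, 0.141, 0.99], [-0.001, 0.99, -0.141], [-1.0, -0.001, -0.002]]
q [-0.86  0.62  0.94  1.77 -0.57  1.05  0.15]
shift cm (tool) [6.61 0.11 0.  ] turn [ 0.002 -0.001 -0.   ]
```

View pics/s18c.png

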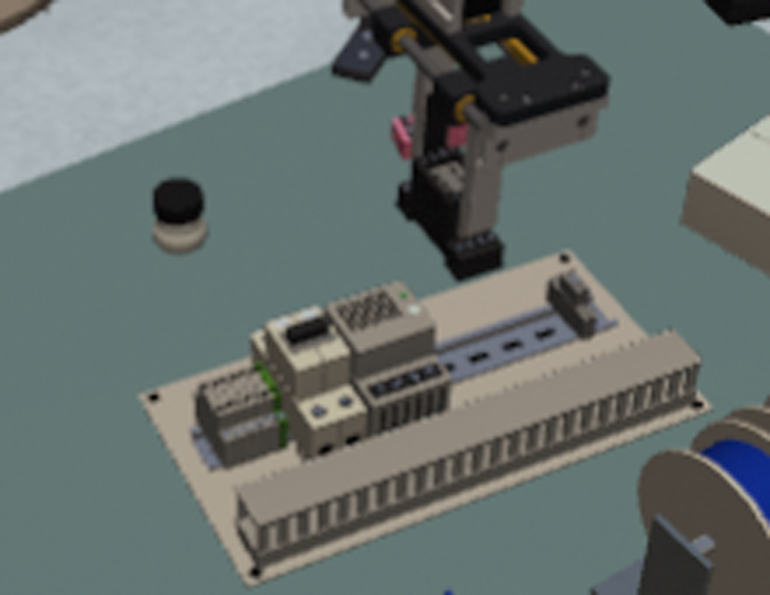

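View pics/w18.png

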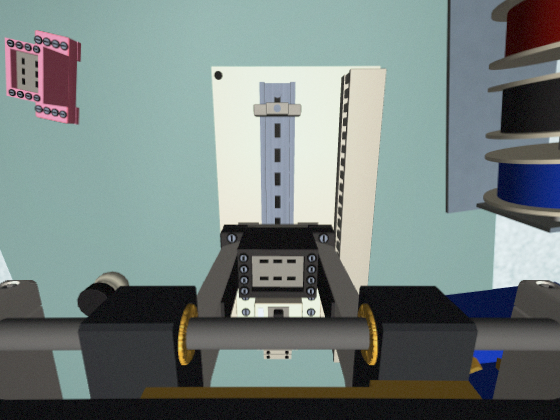

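Call:
{"api": "servo_tool", "payload": {
  "steps": [0,0.2,0,0,0,0,3.0,0,0,0,0,0,3.0,0,0,0,0,0,2.0,0,0,0,0,0,1.0,0,0,0,0,0,0,0,0,0,0,0,0,0,0,0,0,0]
}}

```text
time: 21.5
eef_pos: [644.0, 75.3, 77.4]
ee_rot: [0.706, 0.05, 0.705, -0.05]
ft_force: [-0.6, -0.5, -1.1]
finger_gap: 0.477
```

Run:
```python
from h import *
st()
f=grab("scene","s19");crop(f,230,180,420,320,4,"s19c")
delta([642.5,75.2,52],-0.142)
```

```text
t 21.5 pos [644.   75.3  77.4] gap 0.477 F [-0.6 -0.5 -1.1]
R [[0.001, 0.14, 0.99], [0.0, 0.99, -0.14], [-1.0, 0.0, 0.001]]
q [-0.8   0.72  0.84  1.82 -0.67  0.91  0.21]
shift cm (tool) [ 2.57 -0.04 -0.17] turn [ 0.001  0.001 -0.001]
```

View pics/s19c.png

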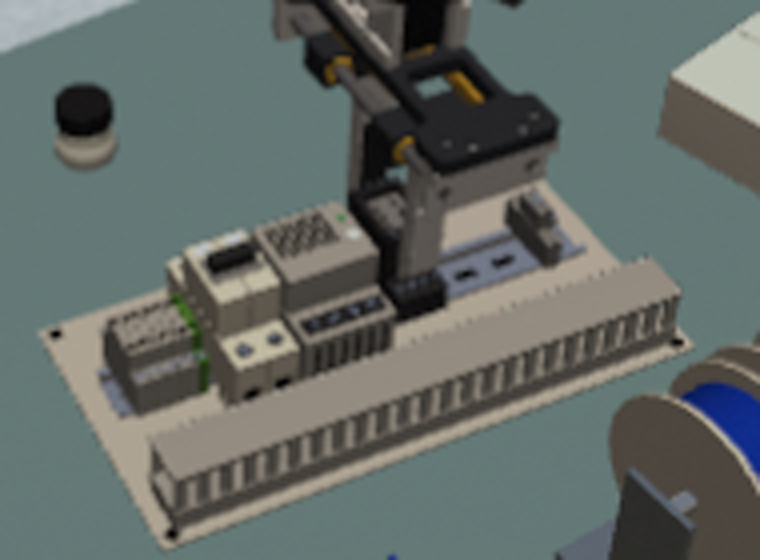

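Call:
{"api": "servo_tool", "payload": {
  "steps": [1.0,0,-0.15,0,0,0,0.7,0,0,0,0,0,0.5,0,0,0,0,0,0.2,0,0,0,0,0,0,0,0,0,0,0,0,0,0,0,0,0]
}}

```text
time: 22.15
eef_pos: [642.2, 75.3, 52.4]
ee_rot: [0.705, 0.05, 0.705, -0.05]
ft_force: [-0.1, -0.4, -0.6]
finger_gap: 0.481
```

Call:
{"api": "servo_tool", "payload": {
  "steps": [0.15,0,0,0,0,0,0,0,0,0,0,0,0,0,0,0,0,0]
}}

```text
time: 22.45
eef_pos: [642.3, 75.3, 51.9]
ee_rot: [0.705, 0.05, 0.705, -0.05]
ft_force: [-6.4, 0.3, 15.0]
finger_gap: 0.476
```

Seated contact at the expected height; release and retract.

Call:
{"api": "servo_tool", "payload": {
  "steps": [0,0,0,0,0,0,0,0,0,0,0,0,0,0,0,0,0,0,0,0,0,0,0,0,-2,0,0,0,0,0,-4,0,0,0,0,0,-4,0,0,0,0,0,-4,0,0,0,0,0,-2.5,0,0,0,0,0,0,0,0,0,0,0,0,0,0,0,0,0],
  "fingers": 0.3
}}

```text
time: 23.55
eef_pos: [642.1, 75.7, 216.0]
ee_rot: [0.705, 0.05, 0.705, -0.05]
ft_force: [0.4, 0.2, -0.1]
finger_gap: 0.65
```

Run:
```python
from h import *
st()
f=grab("wrist","w20");crop(f,200,100,360,310,2.8,"w20c")
f=grab("scene","s20");crop(f,230,200,420,320,4,"s20c")
plan([459.7,320.7,150],0.285)
```

```text
t 23.55 pos [642.1  75.7 216. ] gap 0.65 F [ 0.4  0.2 -0.1]
R [[0.0, 0.14, 0.99], [0.0, 0.99, -0.14], [-1.0, 0.001, 0.0]]
q [-0.9   0.57  0.99  1.73 -0.52  1.13  0.11]
rows 7
0.93, 3.10, -3.06, -0.061, -0.000, 0.000 ,
0.93, 3.28, -2.87, -0.061, -0.000, 0.000 ,
0.93, 3.45, -2.66, -0.061, -0.000, 0.000 ,
0.93, 3.61, -2.45, -0.061, -0.000, 0.000 ,
0.93, 3.75, -2.23, -0.061, -0.000, 0.000 ,
0.93, 3.88, -1.99, -0.061, -0.000, 0.000 ,
0.93, 3.99, -1.75, -0.061, -0.000, 0.000 ,
```

View pics/s20c.png

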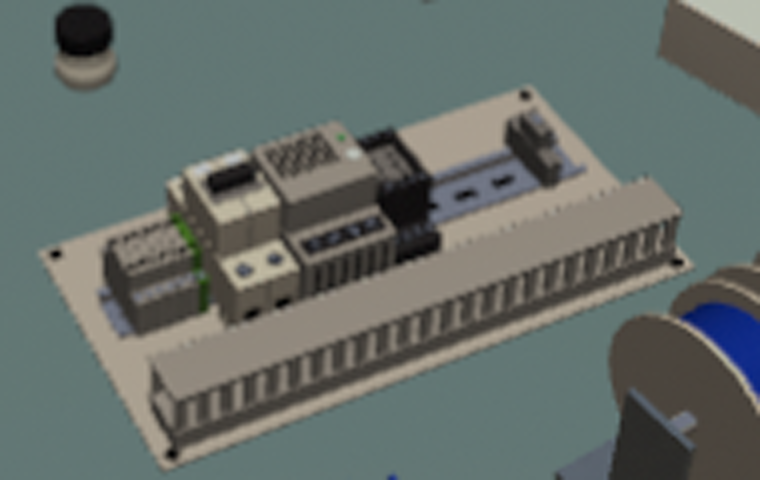

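View pics/w20c.png

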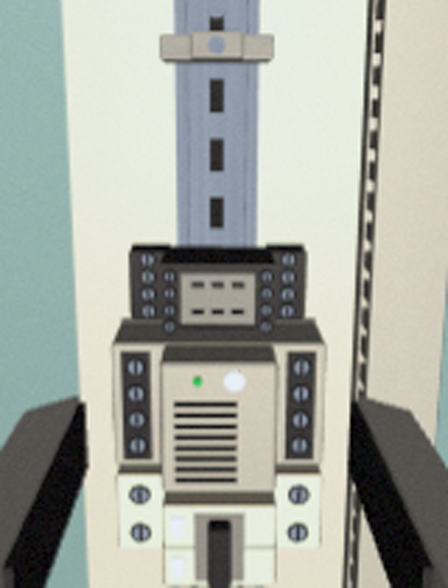

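Run:
```python
from h import *
f=load("w20"); crop(f,240,180,315,230,8,"w20w")
o=lambda u,v,z:onz(f,u/2.8+200,v/2.8+100,z)[:2]
xd=np.array([.99,-.1412]);yd=np.array([.1412,.99]);m=np.array([639.5,53.4])
rr=lambda p:(((p-m)@xd).round(1).item(),((p-m)@yd).round(1).item())
for z,pts in [(47.5,[(179,274),(256,274),(256,325),(179,325)]),(23.5,[(131,249),(306,248),(304,318),(134,318)])]:
    P=np.array([o(u,v,z) for u,v in pts]); print([rr(p) for p in P],P.mean(0).round(1),rr(P.mean(0)))
print("psu nose edge",rr(o(162,362,73.5)),rr(o(275,362,73.5)))
```

```text
[(-15.1, 31.6), (15.6, 31.6), (15.9, 10.6), (-15.3, 10.5)] [642.7  74.2] (0.3, 21.1)
[(-36.5, 37.4), (37.8, 38.0), (37.9, 7.2), (-35.9, 7.1)] [643.5  75.5] (0.8, 22.4)
psu nose edge (-20.7, 3.1) (21.9, 3.2)
```

Call:
{"api": "servo_tool", "payload": {
  "steps": [0.9,3.1,-3.1,-0.061,0,0,0.9,3.3,-2.9,-0.061,0,0,0.9,3.4,-2.7,-0.061,0,0,0.9,3.6,-2.4,-0.061,0,0,0.9,3.7,-2.2,-0.061,0,0,0.9,3.9,-2.0,-0.061,0,0,0.9,4.0,-1.7,-0.061,0,0,0,0,0,0,0,0,0,0,0,0,0,0,0,0,0,0,0,0]
}}

```text
time: 24.65
eef_pos: [460.9, 319.0, 152.7]
ee_rot: [0.7, -0.1, 0.7, 0.1]
ft_force: [-0.1, 0.4, 1.1]
finger_gap: 0.653
```

Run:
```python
from h import *
st()
f=grab("wrist","w21");crop(f,200,140,360,270,4,"w21c")
plan([459.7,320.7,80],0.285)
```

```text
t 24.65 pos [460.9 319.  152.7] gap 0.653 F [-0.1  0.4  1.1]
R [[-0.0, -0.28, 0.96], [-0.001, 0.96, 0.28], [-1.0, -0.001, -0.0]]
q [-1.42  0.46  0.9   1.98 -0.46  0.92  0.01]
rows 2
3.64, 0.11, -0.04, -0.001, -0.000, 0.000 ,
3.64, 0.11, -0.04, -0.001, -0.000, 0.000 ,
```

View pics/w21c.png

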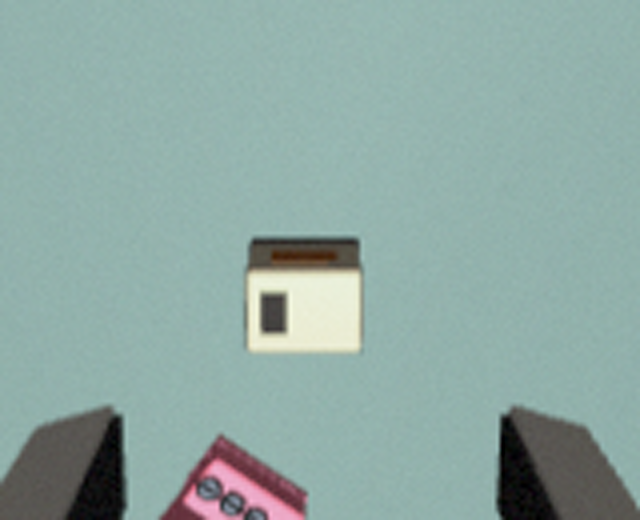

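View pics/w20w.png

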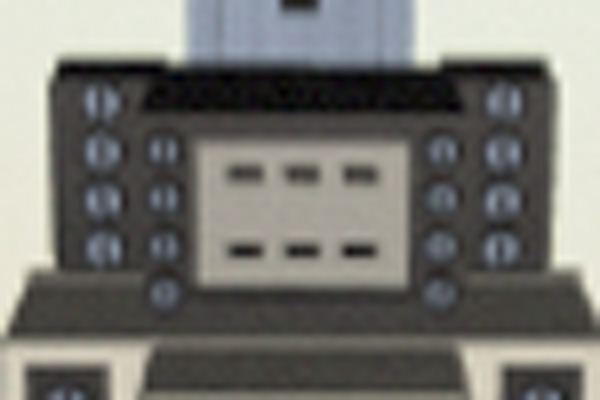

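Run:
```python
from h import *
f=load("w21")
P=np.array([onz(f,u/4+200,v/4+140,43) for u,v in [(246,268),(362,268),(361,352),(247,352)]]);print(P.mean(0).round(1), np.linalg.norm(P[1]-P[0]),np.linalg.norm(P[2]-P[1]))
delta([*P.mean(0)[:2],35],0.285)
```

```text
[459.7 320.9  43. ] 26.689257581895315 20.249588881395027
shift cm (tool) [11.79  0.25 -0.08] turn [-0.001 -0.     0.001]
```

Call:
{"api": "servo_tool", "payload": {
  "steps": [4.0,0.2,0,0,0,0,4.0,0,0,0,0,0,2.5,0,0,0,0,0,1.0,0,0,0,0,0,0,0,0,0,0,0,0,0,0,0,0,0]
}}

```text
time: 25.3
eef_pos: [460.8, 321.8, 39.0]
ee_rot: [0.7, -0.1, 0.7, 0.1]
ft_force: [-0.5, -0.5, 0.1]
finger_gap: 0.646
```

Run:
```python
from h import *
st(); delta([459.7,320.9,36],0.285)
f=grab("wrist","w22");crop(f,190,140,370,330,3,"w22c")
```

```text
t 25.3 pos [460.8 321.8  39. ] gap 0.646 F [-0.5 -0.5  0.1]
R [[0.001, -0.281, 0.96], [0.001, 0.96, 0.281], [-1.0, 0.0, 0.001]]
q [-1.28  0.62  0.74  2.04 -0.63  0.72  0.14]
shift cm (tool) [ 0.3  -0.05 -0.13] turn [-0.     0.001 -0.   ]
```

View pics/w22c.png

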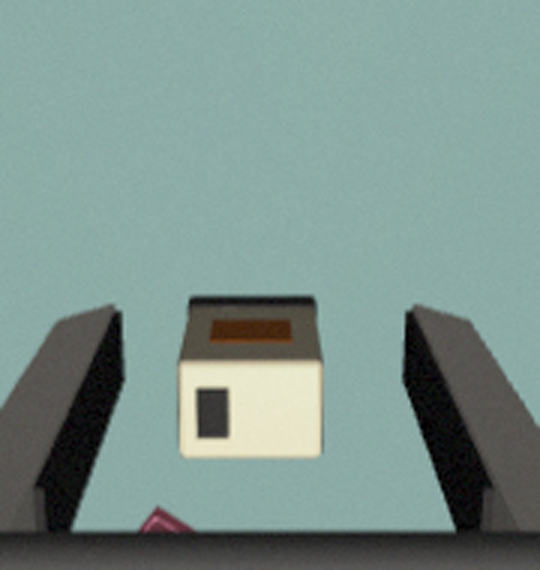

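Call:
{"api": "servo_tool", "payload": {
  "steps": [0.3,0,-0.2,0,0,0,0,0,0,0,0,0,0,0,0,0,0,0]
}}

```text
time: 25.65
eef_pos: [457.8, 321.8, 35.3]
ee_rot: [0.7, -0.101, 0.7, 0.101]
ft_force: [1.0, -1.0, -0.3]
finger_gap: 0.652
```

Call:
{"api": "servo_tool", "payload": {
  "steps": [0,0,0,0,0,0,0,0,0,0,0,0,0,0,0,0,0,0,0,0,0,0,0,0,0,0,0,0,0,0,0,0,0,0,0,0,0,0,0,0,0,0],
  "fingers": -1,
  "newtons": 12
}}

```text
time: 26.35
eef_pos: [457.9, 321.5, 35.0]
ee_rot: [0.7, -0.101, 0.7, 0.101]
ft_force: [0.7, 0.2, -0.6]
finger_gap: 0.297
```

Call:
{"api": "servo_tool", "payload": {
  "steps": [-1,0,0,0,0,0,-3,0,0,0,0,0,-4,0,0,0,0,0,-5,0,0,0,0,0,-3,0,0,0,0,0,0,0,0,0,0,0,0,0,0,0,0,0]
}}

```text
time: 27.05
eef_pos: [457.8, 321.8, 195.6]
ee_rot: [0.7, -0.1, 0.7, 0.101]
ft_force: [0.9, -0.3, -1.1]
finger_gap: 0.298
```

Run:
```python
from h import *
st()
f=grab("wrist","w23");crop(f,190,205,370,330,4,"w23c")
plan([642.3,75.3,185],-0.142)
```

```text
t 27.05 pos [457.8 321.8 195.6] gap 0.298 F [ 0.9 -0.3 -1.1]
R [[0.0, -0.282, 0.959], [0.001, 0.959, 0.282], [-1.0, 0.001, 0.001]]
q [-1.48  0.41  0.96  1.94 -0.4   0.99 -0.04]
rows 7
0.14, -4.12, 1.54, 0.061, -0.000, -0.000 ,
0.14, -4.02, 1.79, 0.061, -0.000, -0.000 ,
0.14, -3.90, 2.03, 0.061, -0.000, -0.000 ,
0.14, -3.77, 2.27, 0.061, -0.000, -0.000 ,
0.14, -3.62, 2.49, 0.061, -0.000, -0.000 ,
0.14, -3.46, 2.71, 0.061, -0.000, -0.000 ,
0.14, -3.29, 2.92, 0.061, -0.000, -0.000 ,
```

View pics/w23c.png

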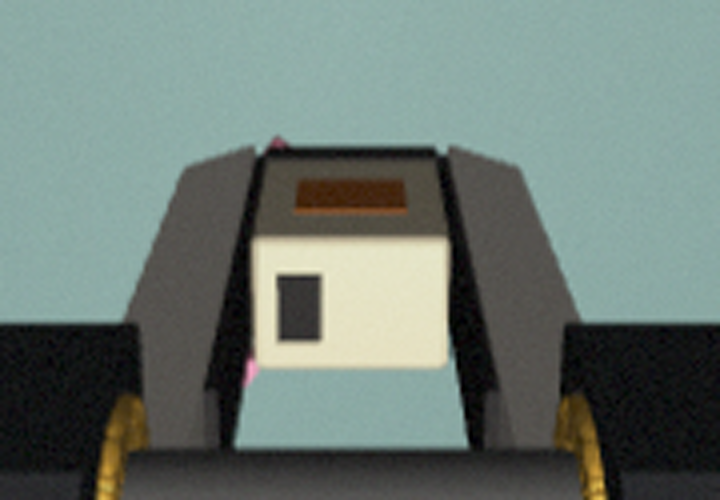

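Run:
```python
from h import *
f=dict(load("w23")); f["cam_to_world"]=np.load("C.npy")
for u,v in [(252,237),(449,237),(447,367),(255,367)]:
    o,d=ray(f,u/4+190,v/4+205); print((o+d*(-8-o[0])/d[0]).round(1))
```

```text
[ -8.    8.1 -12.3]
[-8.   8.1 14.1]
[ -8.  -11.3  14.3]
[ -8.  -11.4 -12.3]
```

Call:
{"api": "servo_tool", "payload": {
  "steps": [0.1,-4.1,1.5,0.061,0,0,0.1,-4.0,1.8,0.061,0,0,0.1,-3.9,2.0,0.061,0,0,0.1,-3.8,2.3,0.061,0,0,0.1,-3.6,2.5,0.061,0,0,0.1,-3.5,2.7,0.061,0,0,0.1,-3.3,2.9,0.061,0,0,0,0,0,0,0,0,0,0,0,0,0,0,0,0,0,0,0,0]
}}

```text
time: 28.1
eef_pos: [641.6, 75.8, 186.9]
ee_rot: [0.705, 0.049, 0.706, -0.05]
ft_force: [-0.3, -0.4, -0.2]
finger_gap: 0.297
```

Run:
```python
from h import *
st(); delta([642.3,75.3,110],-0.142)
f=grab("wrist","w24")
```

```text
t 28.1 pos [641.6  75.8 186.9] gap 0.297 F [-0.3 -0.4 -0.2]
R [[-0.002, 0.14, 0.99], [-0.0, 0.99, -0.14], [-1.0, -0.0, -0.002]]
q [-0.88  0.6   0.97  1.75 -0.56  1.09  0.13]
shift cm (tool) [ 7.69 -0.03  0.09] turn [ 0.002 -0.002  0.   ]
```

View pics/w24.png

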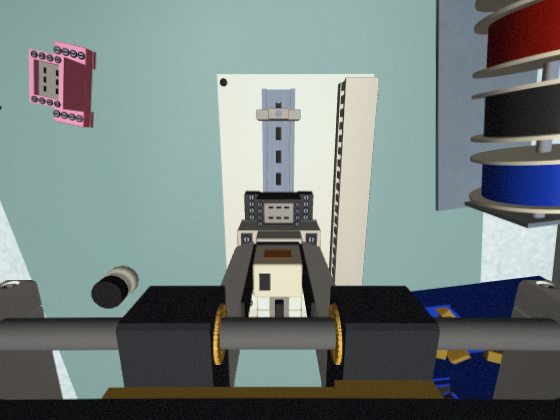

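Call:
{"api": "servo_tool", "payload": {
  "steps": [0,0,0.1,0,0,0,3.0,0,0,0,0,0,3.0,0,0,0,0,0,2.0,0,0,0,0,0,1.0,0,0,0,0,0,0,0,0,0,0,0,0,0,0,0,0,0,0,0,0,0,0,0]
}}

```text
time: 28.95
eef_pos: [643.9, 75.1, 99.2]
ee_rot: [0.706, 0.05, 0.705, -0.05]
ft_force: [-0.5, 0.7, -0.6]
finger_gap: 0.3
```

Run:
```python
from h import *
st(); delta([642.4,76.0,83],-0.142)
f=grab("wrist","w25"); crop(f,190,180,370,330,4,"w25c")
f=grab("scene","s25");crop(f,250,150,400,300,4,"s25c")
```

```text
t 28.95 pos [643.9  75.1  99.2] gap 0.3 F [-0.5  0.7 -0.6]
R [[0.001, 0.14, 0.99], [0.0, 0.99, -0.14], [-1.0, 0.001, 0.001]]
q [-0.82  0.7   0.88  1.81 -0.65  0.95  0.2 ]
shift cm (tool) [ 1.62  0.07 -0.17] turn [ 0.001  0.001 -0.001]
```

View pics/w25c.png

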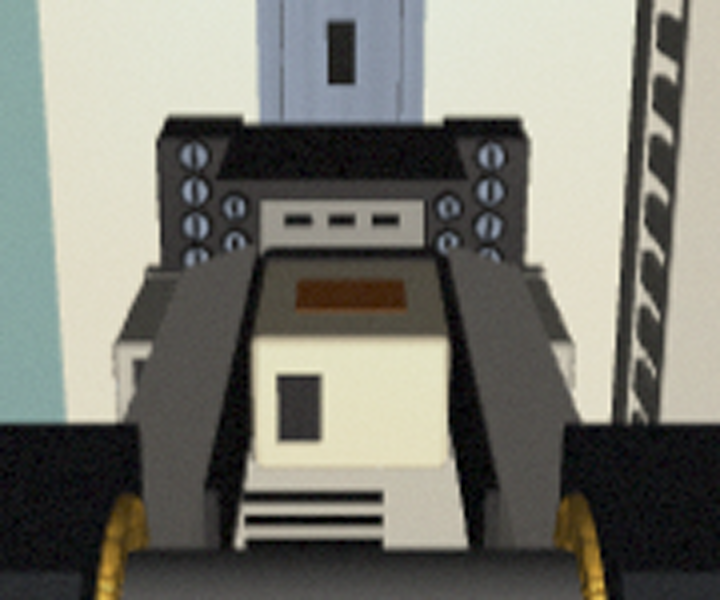

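View pics/s25c.png

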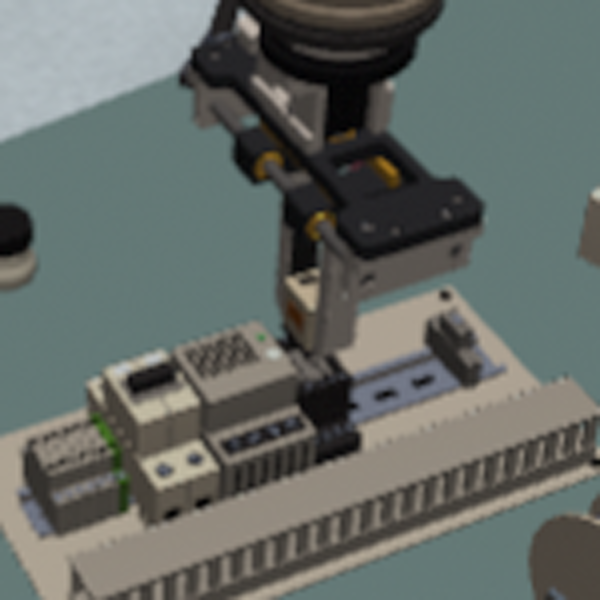

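Call:
{"api": "servo_tool", "payload": {
  "steps": [0,0.1,-0.15,0,0,0,0.5,0,0,0,0,0,0.4,0,0,0,0,0,0.3,0,0,0,0,0,0.2,0,0,0,0,0,0,0,0,0,0,0,0,0,0,0,0,0]
}}

```text
time: 29.75
eef_pos: [642.0, 76.0, 83.9]
ee_rot: [0.705, 0.05, 0.705, -0.05]
ft_force: [0.7, 0.4, 0.2]
finger_gap: 0.298
```

Call:
{"api": "servo_tool", "payload": {
  "steps": [0.1,0,0,0,0,0,0,0,0,0,0,0,0,0,0,0,0,0]
}}

```text
time: 30.05
eef_pos: [642.0, 76.2, 83.0]
ee_rot: [0.705, 0.05, 0.705, -0.05]
ft_force: [0.5, -0.6, -0.6]
finger_gap: 0.301
```

Run:
```python
from h import *
st(); 
f=grab("wrist","w26"); crop(f,190,180,370,330,4,"w26c")
f=grab("scene","s26");crop(f,250,150,400,300,4,"s26c")
```

```text
t 30.05 pos [642.   76.2  83. ] gap 0.301 F [ 0.5 -0.6 -0.6]
R [[0.0, 0.141, 0.99], [0.0, 0.99, -0.141], [-1.0, 0.0, 0.0]]
q [-0.81  0.71  0.86  1.82 -0.67  0.92  0.21]
```

View pics/w26c.png

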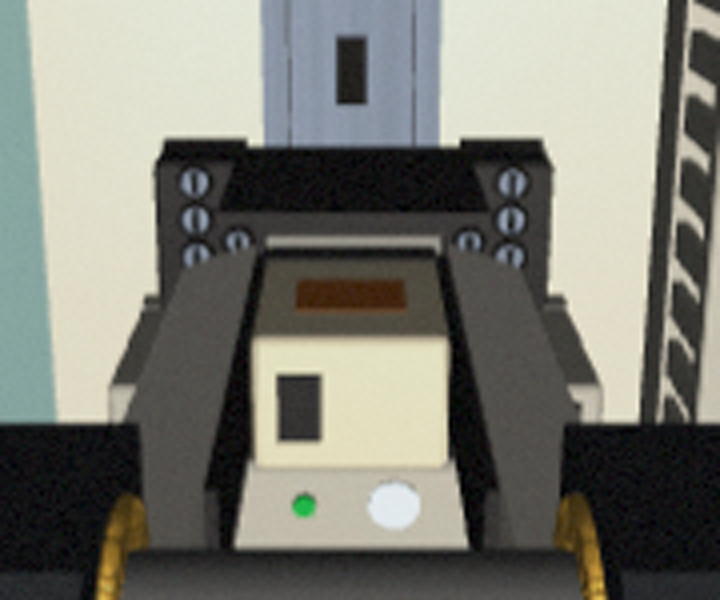

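View pics/s26c.png

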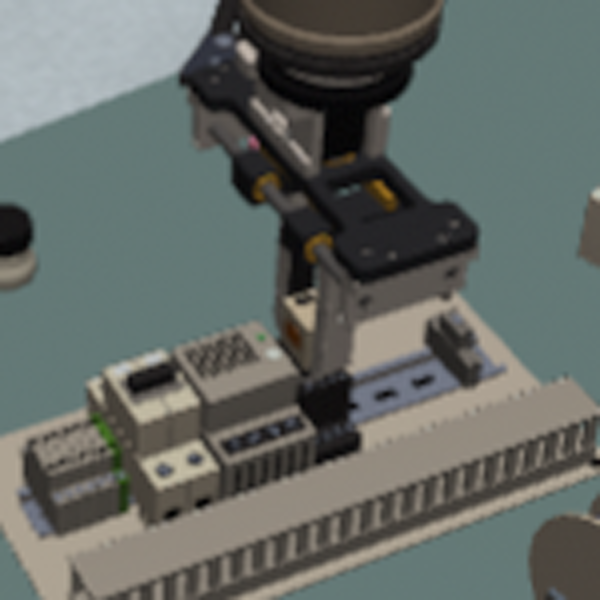

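Call:
{"api": "servo_tool", "payload": {
  "steps": [0.1,0,0,0,0,0,0,0,0,0,0,0,0,0,0,0,0,0]
}}

```text
time: 30.45
eef_pos: [642.1, 76.2, 82.4]
ee_rot: [0.705, 0.05, 0.705, -0.05]
ft_force: [-1.5, 0.8, 5.7]
finger_gap: 0.304
```

Contact at the seated height. Release and retract.

Call:
{"api": "servo_tool", "payload": {
  "steps": [0,0,0,0,0,0,0,0,0,0,0,0,0,0,0,0,0,0,0,0,0,0,0,0,0,0,0,0,0,0,-2,0,0,0,0,0,-4,0,0,0,0,0,-4,0,0,0,0,0,-3,0,0,0,0,0,0,0,0,0,0,0,0,0,0,0,0,0],
  "fingers": -0.1
}}

```text
time: 31.55
eef_pos: [642.0, 76.4, 212.2]
ee_rot: [0.706, 0.05, 0.705, -0.049]
ft_force: [-0.2, 0.6, -0.8]
finger_gap: 0.449
```

Run:
```python
from h import *
st()
f=grab("wrist","w27");crop(f,200,100,360,310,2.8,"w27c")
f=grab("scene","s27");crop(f,230,190,420,320,4,"s27c")
f=grab("top","t27");crop(f,190,110,370,220,4,"t27c")
```

```text
t 31.55 pos [642.   76.4 212.2] gap 0.449 F [-0.2  0.6 -0.8]
R [[0.001, 0.14, 0.99], [0.001, 0.99, -0.14], [-1.0, 0.001, 0.001]]
q [-0.9   0.58  0.99  1.73 -0.53  1.13  0.11]
```

View pics/w27c.png

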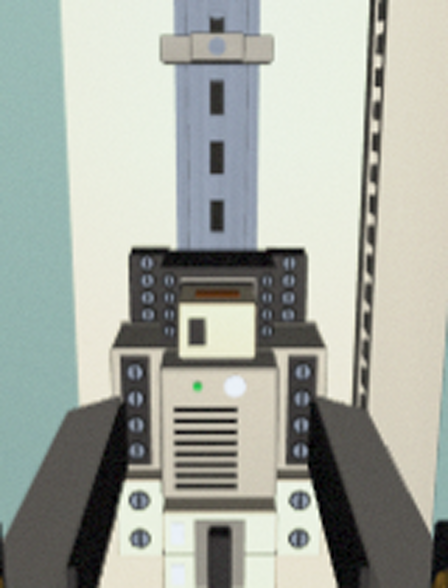

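View pics/s27c.png

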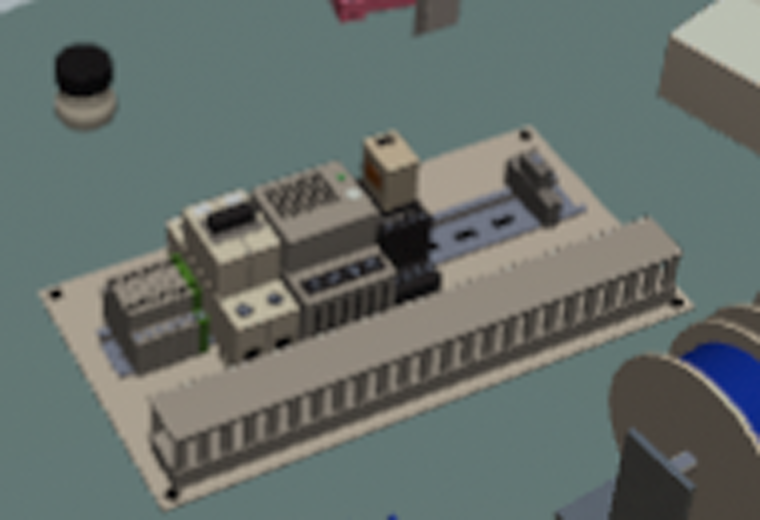

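Run:
```python
from h import *
f=load("w27"); o=lambda u,v,z:onz(f,u/2.8+200,v/2.8+100,z)[:2]
xd=np.array([.99,-.1412]);yd=np.array([.1412,.99]);m=np.array([639.5,53.4])
rr=lambda p:(((p-m)@xd).round(1).item(),((p-m)@yd).round(1).item())
def c(n,z,pts):
    P=np.array([o(u,v,z) for u,v in pts]); print(n,[rr(p) for p in P],rr(P.mean(0)))
c("relay",90.5,[(179,302),(256,302),(253,360),(181,360)])
c("sock",23.5,[(130,253),(306,252),(304,322),(133,323)])
c("psu front",73.5,[(162,366),(275,366)]); c("psu rear",73.5,[(164,496),(274,496)]); c("brk front",75.5,[(165,511),(275,511)])
g=load("top0");h=load("t27")
# bench things moved?
for n,(x0,y0,x1,y1) in {"jar":(285,235,315,267),"screw":(385,230,415,325),"carton":(115,130,190,190)}.items():
    print(n,np.abs(g["pixels"][y0:y1,x0:x1].astype(int)-h["pixels"][y0:y1,x0:x1]).mean().round(2))
```

```text
relay [(-13.2, 32.1), (13.3, 32.2), (12.5, 11.3), (-12.7, 11.2)] (-0.0, 21.7)
sock [(-36.7, 37.1), (37.4, 37.7), (37.4, 7.2), (-36.2, 6.7)] (0.5, 22.2)
psu front [(-20.6, 3.5), (21.6, 3.5)] (0.5, 3.5)
psu rear [(-20.6, -49.6), (22.2, -49.6)] (0.8, -49.6)
brk front [(-20.2, -55.0), (22.5, -54.9)] (1.2, -54.9)
jar 11.42
screw 11.77
carton 22.6
```

View pics/t27.png

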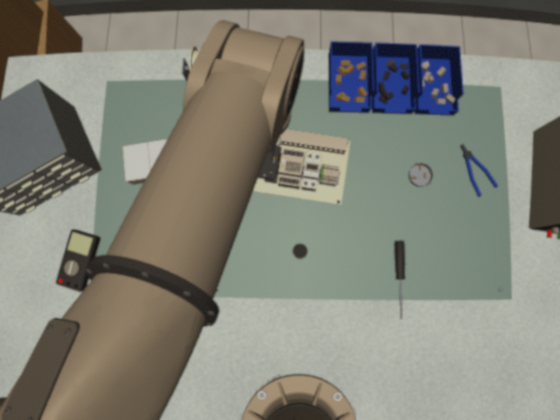

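Run:
```python
from rig import env
print(env.finish_job())
```

```text
the job is handed in; nothing more can be done
None
```

The panel is fitted out and handed in at about 31.7 s of the 102 s allowed. From the terminals the row runs breaker, power supply, relay socket, with the relay plugged into the socket. No verdict came back, so the results below are from my own checks.

- **Seating:** each device met contact resistance at its expected seated height, with peak forces of about 5 to 25 N. In the last wrist and scene pictures all of them sit level and square. They measure within about 1 mm of the rail's centre line.
- **Gaps:** about 6 mm from terminals to breaker, 5 mm from breaker to power supply, and 4 mm from power supply to socket.
- **Relay:** it sits within about 0.5 mm of the socket's centre. It touched bottom at 82.4 mm tool height, against 82.7 mm expected.
- **Left alone:** the jar and screwdriver are at the same pixels as at the start. The carton and pink socket look unmoved, but the arm partly hid the carton and fully hid the pink socket in the last top view.

**Checks that disagreed:**
- The start-to-end image comparison around the jar, screwdriver and carton showed differences. The arm covered part of the carton. I put the other differences down to shading, and relied on the positions I read by eye.
- The wrist camera reads about 1 mm off across the jaws, within its stated calibration.

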